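# Make up the staining kit and the labelling kit

### The job

Make up the two kits for the practical class from the stock on the bench. The blue tray is the slide-staining kit: the dye bottle standing in its collar, the timer lying face up between its four corner stops, and the black marker lying in the cradles; the yellow tray is the labelling kit: the roll of tape lying over its spigot and the blue marker in the cradles. Do not tip the dye bottle, and leave the glass beaker and the wash bottle standing where they are.

Things in the scene. Friction and masses are not known exactly. Their poses are not given: they have to be found in the camera images.
- staining_tray: Fixed blue tray 156x170 mm. Origin: centre of underside, x away from robot; deck at z 6 mm, rim 8. At x 29: bottle collar at y 46 (inside dia 58, 12 high); 4 corner stops round an 80x80 square at y -37 (9 high, 48 gaps at mid-side). At x -53, y -40 and 40: uprights with 90-degree V notches (bottom z 13, tips z 28, 30 wide); a marker lies in both, middle at y 0, axis at z 21.5; finger room between.
- labelling_tray: Fixed yellow tray 142x170 mm. Origin: centre of underside, +x away from robot; deck at z 6 mm, rim 8. Spigot for the tape at x 28, y 0: dia 16, 27 high above the deck, conical tip; the roll lies flat on the deck. At x -48, y -40 and 40: uprights with 90-degree V notches (bottom z 13, tips z 28, 30 wide); a marker lies in both, middle at y 0, axis at z 23.6; finger room between.
- dye_bottle: Small round dark glass bottle with a blue screw cap, standing upright, 77 mm high, 90 g; body about 40 mm across up to z = 45 mm, cap 29 mm across from z = 55 to 77 mm (good to grip). Origin: centre of the underside, z up. Starting at y < 0 and x > 0.56 m it stands between a tray and a tube rack: grip it there with the fingers closing along y, elsewhere along x.
- timer: White lab timer, display and coloured buttons on its face, 62 (x) x 64 (y) x 19 mm (upright sides 16 mm high), lying face up. Origin: centre of the underside, z up out of the face. May be turned by quarter turns in its place. Starting at y < 0 and x > 0.56 m it stands between a tray and a tube rack: grip it there with the fingers closing along y, elsewhere along x.
- tape_roll: Roll of yellow marking tape lying flat, 67 mm outside diameter, 19 mm high, hole about 32 mm. Origin: centre of the underside, z along its axis. Starting at y < 0 and x > 0.56 m it stands between a tray and a tube rack: grip it there with the fingers closing along y, elsewhere along x.
- black_marker: Black marker lying on the bench, 136 mm long along its own y, barrel 12 mm in diameter. Origin: at mid-length, on the underside as it lies at the start (6 mm below the barrel's axis; it turns with the marker if that rolls). Either way round in the cradles will do.
- blue_marker: White marker with a blue cap, lying on the bench, 138 mm long along its own y, barrel 15 mm in diameter. Origin: at mid-length, on the underside as it lies at the start (8 mm below the barrel's axis; it turns with the marker if that rolls). Either way round in the cradles will do.
- beaker: Bystander: empty glass beaker, 53 mm across, 69 mm high, standing between the two trays. Origin: centre of the underside. Leave it alone.
- wash_bottle: Bystander: white wash bottle with a red cap and bent spout, 62 mm across, 190 mm high, standing at the right. Origin: on the underside, about 21 mm (along -x) from the axis of its body. Leave it alone.

How it is judged:
By the outcome, as a careful person would: the job done as asked, in the order asked, and still so for the second after the job is handed in, with the robot touching nothing.
It also fails if it takes over 120 s, if anything falls off the work surface, if the arm or the gripper's body presses on something with over 40 N, if the wrist force passes 120 N, or if a joint passes its speed limit or range.

### The arm

A 6-joint arm with a two-finger parallel gripper is mounted at the origin on a cart in front of the work surface, level with it; the furniture and walls round the work are solid. World frame = base frame: x ahead of the robot, y to its left, z up, the work surface at z = 0. Lengths are in m, angles in rad, forces in N, time in s.
With the tool pointing down it reaches from about 0.35 to 0.775 m from the base axis. Payload 7.3 kg.
Tool frame: the origin (TCP) lies where the fingers leave the gripper's body, on its centre line; the fingertips stand 66 mm ahead of it and the grasp point (between the pads) lies 47 mm ahead of it; z points along the fingers, y is the line along which they close (so a half turn about z gives the same grasp; the last joint's range is limited). The gripper opens to 92 mm and grips with 3 to 60 N. Pads are 19 mm wide; open, the fingers measure 130 mm over their backs; the gripper's body (75 mm by 190 mm) begins 47 mm behind the grasp point.
Start: joints at [-1.365, 0.342, 1.524, -0, 1.275, -0.146], TCP at [0.181, -0.493, 0.292] pointing down, gripper open.
Joint ranges: [-2.53, 2.53], [-0.77, 2.02], [0.04, 2.7], [-1, 4.14], [0.28, 2.66], [-3.11, 3.11]. Speed limits (rad/s): [2.57, 2.57, 3.14, 3.14, 3.14, 3.14].

### API

Orientations are given as a unit quaternion [x, y, z, w].
In Python, from cell import get_state, capture, camera_info, hand_in gives the robot as it stands. The module is installed in compiled form; this text tells all that it offers.
- The arm moves only by the tool send_rows, never from a script. Its argument "deltas" is a list of rows, each a list of 7 numbers: the turn, a rotation vector about the tool's x, y, z in degrees, then the shift along the tool's x, y, z in cm, then the finger opening in cm, from 0 to 9.18. A call has 1 to 10 rows; each row is the pose to reach, as a shift and turn from the pose commanded when the call began, along the tool's axes at that moment; what a row does not reach only later rows make up. A row lasts 1/12 s, in which the tool goes at most 41.7 mm and 7.16 degrees, less where a joint would pass 70% of its speed; a pose out of reach is approached as far as the arm can. A call with a gripper value outside its range is refused whole. The fingers move at their own pace and stop on an object; the grip force is fixed at half the most. Time passes only in rows, so rows that repeat a pose let the fingers close. It gives the time, the measured TCP pose, the force, the opening and the grip force at its end, in the units of the state.
- get_state(): the state, without advancing time (a new reading comes with each control period).
- capture(name): name is "scene" or "top" or "wrist"; returns the picture (400x640x3 uint8, red, green, blue); there is no depth.
- camera_info(name): a dict with "camera_matrix" (3x3 intrinsics, pixels), "dist" ([k1, k2, p1, p2, k3] as OpenCV has them; the pictures are not rectified), "R" (3x3) and "t" (3): a world point X has camera coordinates R X + t; the wrist camera has in their place "T_tool_cam" (4x4, takes a point from camera to tool coordinates, whose origin is the TCP and whose axes are the flange's). Camera axes: x right, y down, z forward; pixel columns grow to the right and rows downward; lengths in m; the calibration is good to about 2 mm. A picture is of the moment at which its call begins: read the wrist's pose just before it. camera_info takes no time and is no camera call.
- hand_in(): hands the job in; it is judged then, once.
The state is a dict: "time": time; "q": joint angles; "qd": joint speeds; "joint_torque": joint torques, N m; "position": TCP position; "tcp_rot": TCP orientation; "wrist_force": force on the tool from outside, world axes, zero at the start; "torque": the same for the moment, N m; "gripper_width": opening from 0.0 (shut) to 1.0 (fully open); "finger_force": force on a finger pad.
Only numpy, scipy, OpenCV 4.12 (cv2) and the standard library are available. Lean on these libraries where they do the work, as an engineer would, in place of code of your own. Each camera call takes 0.05 s, during which the arm holds its last target. There are 200 camera calls.

## Working session

There is one attempt and no reset: what is moved stays moved. The work goes in short steps, Python scripts to look and compute and a tool call to move; the robot and the scene stay as the last step left them, time stands still between calls to the robot, and variables do not carry over. Pictures are saved under pics/ and viewed, at most 14 in all, crops included, and the job is handed in when it is done.

Besides the shell and the picture viewer there is one more tool, called as name([rows], argument=value, ...), one row to a line, values as JSON. send_rows: Moves the arm, as the interface text tells. Its arguments: {"type":"object","properties":{"deltas":{"type":"array"}},"required":["deltas"]}

```bash
mkdir -p pics; python3 - <<'E'
from cell import *
import cv2
for n in ("scene","top"):
    cv2.imwrite(f"pics/{n}0.png",capture(n)[:,:,::-1]); i=camera_info(n); print(n,i)
print(camera_info("wrist")); s=get_state(); print(s)
E
```

```text
scene {'camera_matrix': array([[386.84845546,   0.        , 320.24277812],
       [  0.        , 386.84845546, 199.44871401],
       [  0.        ,   0.        ,   1.        ]]), 'dist': array([0.03212826, 0.        , 0.        , 0.        , 0.        ]), 'R': array([[ 0.66688972, -0.74511541, -0.00781855],
       [-0.40353298, -0.35230767, -0.84441722],
       [ 0.62643375,  0.56628821, -0.535629  ]]), 't': array([-0.45714025,  0.18986822,  0.87050683])}
top {'camera_matrix': array([[518.74974493,   0.        , 324.48168209],
       [  0.        , 518.74974493, 203.92368778],
       [  0.        ,   0.        ,   1.        ]]), 'dist': array([-0.00189207,  0.        ,  0.        ,  0.        ,  0.        ]), 'R': array([[ 0.01491162, -0.99987686,  0.00489033],
       [-0.99886973, -0.01511701, -0.04506361],
       [ 0.04513199, -0.00421283, -0.99897215]]), 't': array([-0.17601454,  0.49399406,  1.31633038])}
{'camera_matrix': array([[339.4188173 ,   0.        , 319.61354061],
       [  0.        , 339.4188173 , 196.41932586],
       [  0.        ,   0.        ,   1.        ]]), 'dis
[... 452 characters left out ...]
 array([-1.36500945e+00,  3.42636472e-01,  1.52487935e+00,  3.04571581e-05,
        1.27543343e+00, -1.46020147e-01]), 'qd': array([ 1.01773683e-05, -7.33298153e-04, -5.27205518e-05,  9.08113184e-04,
       -3.31379843e-04,  1.56287308e-03]), 'joint_torque': array([ 1.89004757e-03, -4.32002628e+01, -2.44697142e+01,  7.19080470e-02,
        5.26619924e-02, -6.73876025e-05]), 'position': array([ 0.18087538, -0.49257548,  0.29163772]), 'tcp_rot': array([ 9.84569379e-01,  1.74993366e-01, -5.70728951e-06, -6.78433532e-04]), 'wrist_force': array([0.55972277, 0.39185609, 0.41443043]), 'torque': array([-0.05428003, -0.04100048, -0.04512398]), 'finger_force': 0.0, 'gripper_width': 0.9965843424481149}
```

View pics/top0.png

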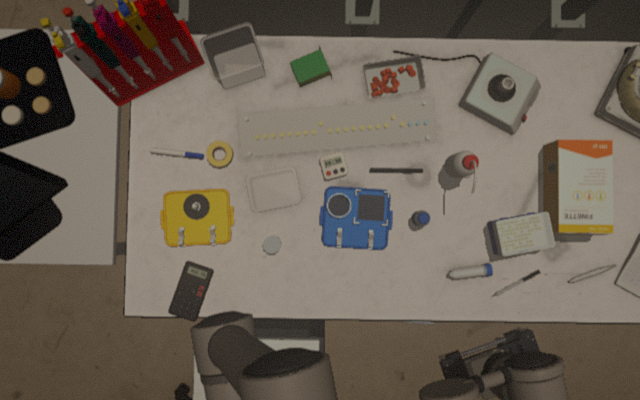

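View pics/scene0.png

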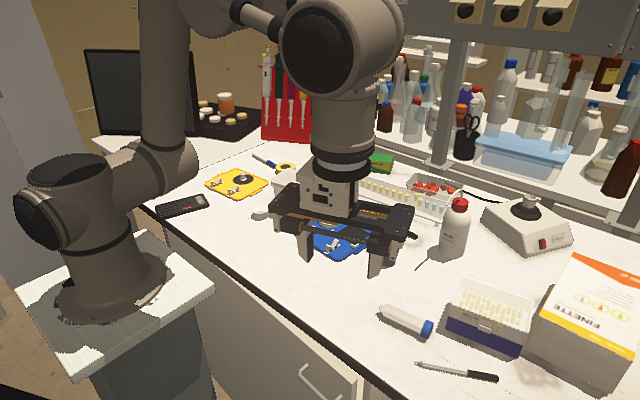

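The top view shows the yellow tray at about (197,217), the blue tray (356,217), dye bottle (420,218), timer (333,165), black marker (397,170), blue marker (178,154), tape (219,153), beaker (271,245) and wash bottle (463,165). The scene view shows the arm covering the middle of the bench.

```bash
cat > h.py <<'E'
import numpy as np, cv2
from cell import *
from scipy.spatial.transform import Rotation as Ro
def cam(n):
    i=camera_info(n)
    if n!="wrist": return i["camera_matrix"],i["dist"],i["R"],i["t"]
    s=get_state(); T=np.eye(4); T[:3,:3]=Ro.from_quat(s["tcp_rot"]).as_matrix(); T[:3,3]=s["position"]
    M=np.linalg.inv(T@i["T_tool_cam"]); return i["camera_matrix"],i["dist"],M[:3,:3],M[:3,3]
def ray(c,px,z):
    K,d,R,t=c; p=cv2.undistortPoints(np.float64(px).reshape(-1,1,2),K,d)[:,0]
    v=np.c_[p,np.ones(len(p))]@R; o=-R.T@t
    return o+v*((z-o[2])/v[:,2])[:,None]
def proj(c,X):
    K,d,R,t=c; return cv2.projectPoints(np.float64(X).reshape(-1,1,3),cv2.Rodrigues(R)[0],t,K,d)[0][:,0]
def blobs(m,c,z,amin=30):
    n,_,st,ce=cv2.connectedComponentsWithStats(m.astype(np.uint8))
    out=[]
    for k in range(1,n):
        if st[k,4]>amin: 
            l=(_==k).astype(np.uint8); cn=max(cv2.findContours(l,0,2)[0],key=cv2.contourArea)
            r=cv2.minAreaRect(cn); print(st[k],"px",ce[k].round(1),"world",ray(c,ce[k],z)[0,:2].round(4),"rect",np.round(r[0],1),np.round(r[1],1),round(r[2],1),"corners",ray(c,cv2.boxPoints(r),z)[:,:2].round(4).tolist())
E
python3 - <<'E'
from h import *
im=cv2.imread("pics/top0.png"); c=cam("top")
cv2.imwrite("pics/crop0.png",cv2.resize(im[130:270,140:440],(800,373),interpolation=cv2.INTER_CUBIC))
hsv=cv2.cvtColor(im,cv2.COLOR_BGR2HSV); H,S,V=cv2.split(hsv)
reg=np.zeros(H.shape,bool); reg[135:262,140:435]=1
print("blue");blobs(reg&(H>95)&(H<130)&(S>120),c,.008)
print("yel");blobs(reg&(H>18)&(H<35)&(S>100),c,.008)
print("dark");blobs(reg&(V<60),c,.006)
E
```

```text
blue
[186 153  17   5  33] px [194.3 154.6] world [0.6187 0.1685] rect [194.  154.8] [16.3  2.5] 8.7 corners [[0.6179, 0.1905], [0.6244, 0.1897], [0.6186, 0.1482], [0.6122, 0.149]]
[ 320  188   72   61 1871] px [353.6 225.1] world [ 0.4435 -0.2441] rect [355.5 217.7] [70.9 58.5] 4.2 corners [[0.3932, -0.1535], [0.5429, -0.1623], [0.5322, -0.3442], [0.3825, -0.3345]]
[360 190  23   5  79] px [371.5 191.9] world [ 0.5295 -0.289 ] rect [371. 192.] [ 4. 22.] 90.0 corners [[0.534, -0.2594], [0.5348, -0.3159], [0.5245, -0.316], [0.5236, -0.2595]]
yel
[206 141  27  26 386] px [219.3 153.8] world [0.6218 0.1043] rect [219. 154.] [25.5 25.5] 45.0 corners [[0.6206, 0.1513], [0.668, 0.1061], [0.622, 0.0587], [0.5748, 0.1039]]
[ 160  189   74   57 3041] px [196.8 217.6] world [0.4567 0.1578] rect [196.7 217. ] [55.  73.3] 87.5 corners [[0.5233, 0.2568], [0.5343, 0.0693], [0.3936, 0.06], [0.3827, 0.2466]]
dark
[370 169  52   4 122] px [394.9 170.3] world [ 0.5864 -0.349 ] rect [395.5 170.5] [ 3. 51.] 90.0 corners [[0.5888, -0.2847], [0.5908, -0.4163], [0.583, -0.4164], [0.581, -0.2847]]
```

View pics/crop0.png

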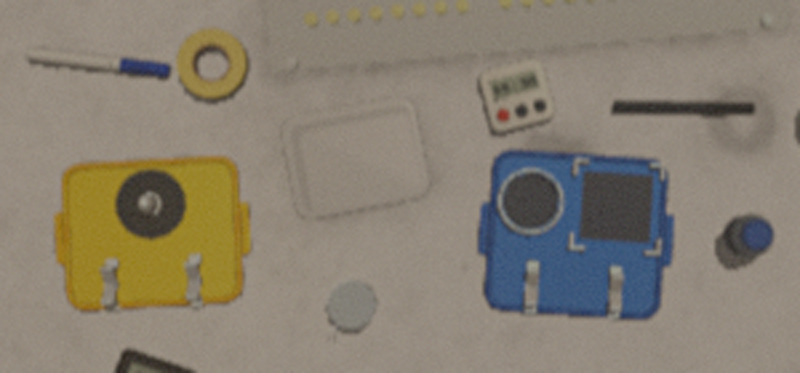

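The crop shows both trays clearly: collar at crop (530,200), stops round (618,207), blue cradles (532,287)/(615,290), spigot (150,203), yellow cradles (110,282)/(194,277). I'm moving the wrist camera over the blue tray.

send_rows([
  [0, 0, 7, 10, -2.3, 0, 9],
  [0, 0, 20.1, 20, -4.6, -0.4, 9],
  [0, 0, 20.1, 39.5, -9.2, -0.8, 9],
  [0, 0, 20.1, 39.5, -9.2, -0.8, 9],
  [0, 0, 20.1, 39.5, -9.2, -0.8, 9],
  [0, 0, 20.1, 39.5, -9.2, -0.8, 9],
  [0, 0, 20.1, 39.5, -9.2, -0.8, 9],
  [0, 0, 20.1, 39.5, -9.2, -0.8, 9],
  [0, 0, 20.1, 39.5, -9.2, -0.8, 9],
  [0, 0, 20.1, 39.5, -9.2, -0.8, 9],
])

```text
time: 0.93
position: [0.5207, -0.2692, 0.2999]
tcp_rot: [1.0, 0.001, -0.0, -0.0]
wrist_force: [0.9, -0.7, 0.3]
gripper_width: 0.982
finger_force: 0.0
```

send_rows([
  [0, 0, 0, 0, 0, 0, 9],
  [0, 0, 0, 0, 0, 0, 9],
  [0, 0, 0, 0, 0, 0, 9],
])

```text
time: 1.18
position: [0.519, -0.2707, 0.2996]
tcp_rot: [1.0, 0.001, -0.001, -0.0]
wrist_force: [-0.4, -0.2, 0.2]
gripper_width: 0.982
finger_force: 0.0
```

```bash
cat >> h.py <<'E'
def shot(name):
    c=cam("wrist"); im=capture("wrist")[:,:,::-1].copy(); cv2.imwrite(f"pics/{name}.png",im); np.savez(f"pics/{name}.npz",*c); return im,c
def load(name):
    z=np.load(f"pics/{name}.npz"); return cv2.imread(f"pics/{name}.png"),[z[f"arr_{i}"] for i in range(4)]
def go(x,y,z,psi):
    s=get_state(); R=Ro.from_quat(s["tcp_rot"]); a=np.radians(psi)
    G=Ro.from_matrix(np.array([[np.cos(a),np.sin(a),0],[np.sin(a),-np.cos(a),0],[0,0,-1]]))
    print("rot",(R.inv()*G).as_rotvec(degrees=True).round(2),"shift cm",(R.inv().apply(np.array([x,y,z])-s["position"])*100).round(2))
E
python3 - <<'E'
from h import *
im,c=shot("w1")
H,S,V=cv2.split(cv2.cvtColor(im,cv2.COLOR_BGR2HSV))
print("blue");blobs((H>95)&(H<130)&(S>120),c,.008)
print("dark");blobs(V<55,c,.006,100)
E
```

```text
blue
[ 225  146  156  117 9593] px [299.2 211.3] world [ 0.4667 -0.2477] rect [302.4 204.3] [155.2 115.2] 0.8 corners [[0.4021, -0.1535], [0.5442, -0.1656], [0.542, -0.3408], [0.3997, -0.3458]]
[239 182  15  27  44] px [243.2 195.8] world [ 0.4857 -0.1822] rect [244.1 196.2] [29.1  5.4] 63.4 corners [[0.4993, -0.1737], [0.5022, -0.1795], [0.4707, -0.193], [0.4677, -0.1872]]
[576 205  64  26 813] px [608.4 217. ] world [ 0.4597 -0.6248] rect [607.6 218.2] [14.7 66.7] 78.7 corners [[0.4592, -0.5802], [0.4758, -0.6604], [0.4572, -0.669], [0.4405, -0.5878]]
[441 216  32  30 598] px [457.3 229.4] world [ 0.4441 -0.4384] rect [457.2 229. ] [32.6 22.5] 31.0 corners [[0.443, -0.4142], [0.4674, -0.4258], [0.4462, -0.4622], [0.421, -0.451]]
dark
[332 102 124  10 803] px [400.  107.6] world [ 0.5861 -0.3603] rect [393.5 106.5] [  9. 123.] 90.0 corners [[0.5918, -0.2852], [0.5926, -0.4209], [0.583, -0.4218], [0.5822, -0.2853]]
[305 199  56  21 778] px [335.4 211. ] world [ 0.4666 -0.2907] rect [332.5 209. ] [20. 55.] 90.0 corners [[0.4813, -0.2546], [0.4815, -0.3195], [0.4566, -0.3203], [0.4564,
[... 600 characters left out ...]
] px [274.8 333.9] world [ 0.2949 -0.2125] rect [319.5 315.5] [167. 639.] 90.0 corners [[0.4374, 0.1292], [0.4392, -0.6719], [0.1739, -0.7467], [0.1711, 0.2034]]
[407 232  34  32 554] px [420.  251.7] world [ 0.414 -0.396] rect [423.5 247.5] [31. 33.] 90.0 corners [[0.44, -0.378], [0.44, -0.4183], [0.3987, -0.4224], [0.3988, -0.3809]]
[193 293  22  27 369] px [202.  303.7] world [ 0.34   -0.1195] rect [203.5 306. ] [26. 21.] 90.0 corners [[0.3555, -0.1093], [0.3558, -0.1365], [0.3172, -0.1332], [0.3168, -0.1053]]
[425 293  22  27 366] px [437.3 303.7] world [ 0.3408 -0.4248] rect [435.5 306. ] [26. 21.] 90.0 corners [[0.3565, -0.4072], [0.3563, -0.4344], [0.3176, -0.4386], [0.3179, -0.4107]]
```

View pics/w1.png

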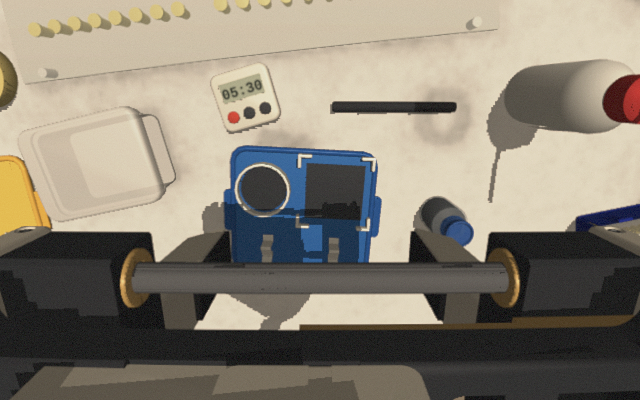

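The wrist view shows collar (262,190), stops (335,190), bottle cap (459,231), timer (246,98), black marker (394,107) and wash bottle (560,95); the gripper hides rows below 232. I'm backing off to see the whole tray.

send_rows([
  [0, 0, 0, -4, 0, 0, 9],
  [0, 0, 0, -8, 0, 0, 9],
  [0, 0, 0, -12, 0, 0, 9],
  [0, 0, 0, -12, 0, 0, 9],
  [0, 0, 0, -12, 0, 0, 9],
  [0, 0, 0, -12, 0, 0, 9],
])

```text
time: 1.73
position: [0.3989, -0.2721, 0.3009]
tcp_rot: [1.0, -0.001, 0.001, 0.001]
wrist_force: [-1.0, -1.2, 0.8]
gripper_width: 0.981
finger_force: 0.0
```

```bash
python3 - <<'E'
from h import *
im,c=shot("w2")
cv2.imwrite("pics/w2c.png",cv2.resize(im[0:260,180:500],(800,600*13//12),interpolation=cv2.INTER_CUBIC)[:600])
E
```

```text
(no output)
```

View pics/w2c.png

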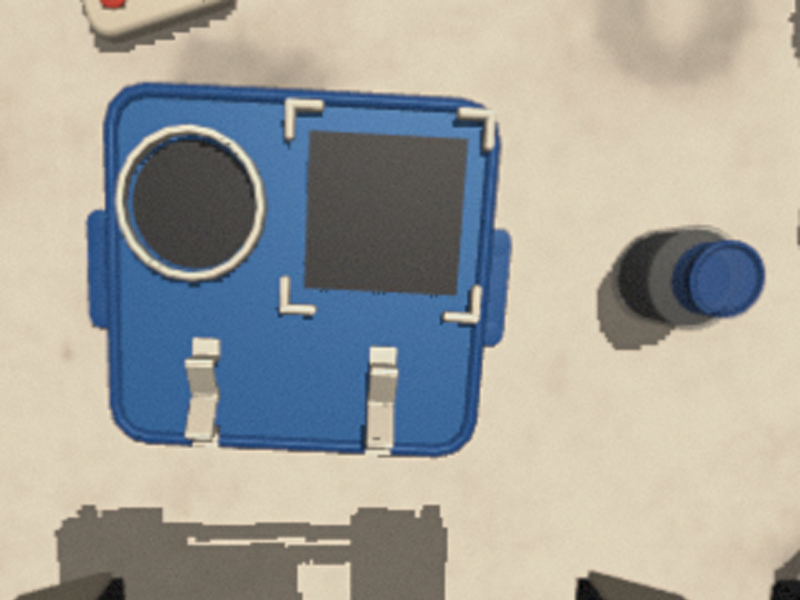

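The crop (2.5x, column offset 180) shows the collar ring centre at (190,203), stop corners (287,101), (493,112), (281,312), (475,320), cradle tops (206,347)/(382,355) and the bottle cap centred at (725,278).

```bash
python3 - <<'E'
from h import *
im,c=load("w2"); f=lambda p:np.array(p)/2.5+[180,0]
print("collar",ray(c,f([190,203]),.018))
st=ray(c,f([[287,101],[493,112],[475,320],[281,312]]),.015); print("stops",st,st.mean(0))
print("cr",ray(c,f([[206,347],[382,355]]),.028))
print("cap",ray(c,f([[725,278]]),.077))
H,S,V=cv2.split(cv2.cvtColor(im,cv2.COLOR_BGR2HSV))
m=(H>95)&(H<130)&(S>110); m[:,390:]=0;print("tray");blobs(m,c,.008,500)
m=(H>95)&(H<130)&(S>130); m[:,:390]=0;m[:,520:]=0;print("cap");blobs(m,c,.077,100)
im,c=load("w1");H,S,V=cv2.split(cv2.cvtColor(im,cv2.COLOR_BGR2HSV))
m=(H>95)&(H<130)&(S>130); m[:,:400]=0;m[:,500:]=0;print("cap1");blobs(m,c,.077,100)
m=(V<70); m[:90]=0;m[120:]=0;m[:,:320]=0;m[:,470:]=0;print("blk");blobs(m,c,.006,100)
# timer: bright quad
g=np.zeros(V.shape,bool); g[55:140,200:290]=1
print("V stats",np.percentile(V[55:140,200:290],[5,30,60,90]),np.percentile(S[55:140,200:290],[5,30,60,90]))
ct=ray(c,[[211,79],[266,63],[281,116],[223,133]],.019);print("timer approx",ct,ct.mean(0),np.degrees(np.arctan2(*(ct[0]-ct[1])[[0,1]])))
# tray corners fr w2 tabs etc. rack near edge
print("rack",ray(c,[[27,83],[497,30]],.03))
cv2.imwrite("pics/w1c.png",cv2.resize(im[0:150,180:480],(800,400),interpolation=cv2.INTER_CUBIC))
E
```

```text
collar [[ 0.49386559 -0.20675886  0.018     ]]
stops [[ 0.53428976 -0.24819445  0.015     ]
 [ 0.53002596 -0.33359175  0.015     ]
 [ 0.44484453 -0.32894872  0.015     ]
 [ 0.4483834  -0.24396814  0.015     ]] [ 0.48938591 -0.28867577  0.015     ]
cr [[ 0.43449874 -0.21264966  0.028     ]
 [ 0.43092958 -0.28776913  0.028     ]]
cap [[ 0.46399211 -0.4107465   0.077     ]]
tray
[  215    33   169   149 13493] px [296.8 116.2] world [ 0.4574 -0.2484] rect [298.3 107.5] [168.4 143.3] 2.8 corners [[0.3914, -0.1475], [0.5445, -0.1668], [0.536, -0.3437], [0.3814, -0.3427]]
cap
[451  97  34  29 683] px [468.6 111. ] world [ 0.4641 -0.4095] rect [467.5 111. ] [28. 33.] 90.0 corners [[0.4764, -0.3921], [0.4766, -0.4223], [0.4517, -0.4251], [0.4515, -0.3944]]
cap1
[441 216  32  29 535] px [457.8 229.9] world [ 0.4695 -0.409 ] rect [457.2 228.9] [32.4 22.4] 30.1 corners [[0.469, -0.3888], [0.4891, -0.3979], [0.4723, -0.4277], [0.4516, -0.4189]]
blk
[ 332  102  124   11 1246] px [393.9 106.6] world [ 0.5872 -0.3535] rect [393.5 107. ] [ 10. 123.] 90.0 corners [[0.5918, -0.2852], [0.5926, -0.4209], [0.5819, -0.4219], [0.5811, -0.2853]]
V stats [113. 198. 220. 227.] [38. 43. 47. 53.]
timer approx [[ 0.61517927 -0.15783264  0.019     ]
 [ 0.63076349 -0.21615287  0.019     ]
 [ 0.57714137 -0.23032074  0.019     ]
 [ 0.55918188 -0.16671911  0.019     ]] [ 0.5955665  -0.19275634  0.019     ] -14.960908013352638
rack [[ 0.61289225  0.03360823  0.03      ]
 [ 0.66200705 -0.44713999  0.03      ]]
```

View pics/w1c.png

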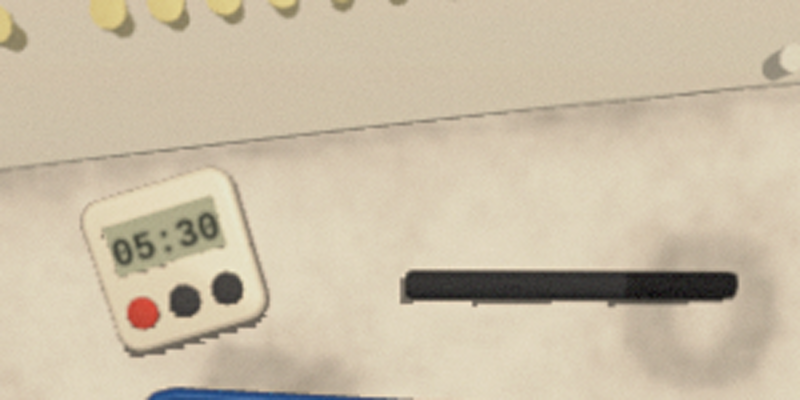

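The crop shows the timer face up, turned about 15°, with its top edge near the rack line; the black marker lies along y at (0.587,-0.353). The bottle cap is at (0.4645,-0.411). I'm going above it with the fingers turned along x.

send_rows([
  [0, 0, -7, 1, 2, 0, 9],
  [0, 0, -14, 2, 4, 0, 9],
  [0, 0, -21, 3, 6, 0, 9],
  [0, 0, -28, 4, 8, 0, 9],
  [0, 0, -35, 5, 10, 0, 9],
  [0, 0, -42, 6, 12, 0, 9],
  [0, 0, -49, 6.5, 13.9, 0, 9],
  [0, 0, -56, 6.5, 13.9, 1, 9],
  [0, 0, -63, 6.5, 13.9, 2, 9],
  [0, 0, -70, 6.5, 13.9, 3, 9],
])

```text
time: 2.62
position: [0.4654, -0.4106, 0.269]
tcp_rot: [0.817, 0.577, 0.0, 0.0]
wrist_force: [-0.1, 0.0, 0.0]
gripper_width: 0.98
finger_force: 0.0
```

send_rows([
  [0, 0, -7, 0, 0, 2, 9],
  [0, 0, -14, 0, 0, 4, 9],
  [0, 0, -20, 0, 0, 6, 9],
  [0, 0, -20, 0, 0, 6, 9],
  [0, 0, -20, 0, 0, 6, 9],
  [0, 0, -20, 0, 0, 6, 9],
])

```text
time: 3.12
position: [0.4653, -0.4104, 0.2111]
tcp_rot: [0.708, 0.706, -0.0, 0.001]
wrist_force: [0.2, -0.4, 0.7]
gripper_width: 0.98
finger_force: 0.0
```

```bash
python3 - <<'E'
from h import *
im,c=shot("w3")
H,S,V=cv2.split(cv2.cvtColor(im,cv2.COLOR_BGR2HSV))
m=(H>95)&(H<130)&(S>130);m[:,:200]=0;m[:,450:]=0;blobs(m,c,.077,100)
go(.4645,-.411,.116,90)
w,cw=load("w2");mm=lambda p:np.array(p)/2.5+[180,0]
print(ray(cw,mm([[204,392],[381,397]]),.02))
cs=cam("scene"); s=capture("scene")[:,:,::-1]; cv2.imwrite("pics/s2.png",s)
e=ray(load("w1")[1],[[27,83],[497,30]],0); print(e); print(proj(cs,e))
h=np.hstack([cv2.resize(im,(480,300)),cv2.resize(s[110:290,200:480],(467,300))[:,:320]]);cv2.imwrite("pics/v3.png",h)
E
```

```text
[  219     0   195   108 10224] px [298.   54.1] world [ 0.452  -0.3111] rect [316.   53.5] [107. 194.] 90.0 corners [[0.4047, -0.2799], [0.522, -0.2801], [0.5258, -0.3432], [0.4003, -0.343]]
[ 299  185   39   42 1096] px [317.5 205.9] world [ 0.4638 -0.4098] rect [317.1 205.6] [41.  37.8] 76.0 corners [[0.4476, -0.3986], [0.4727, -0.3922], [0.4799, -0.4209], [0.454, -0.4277]]
rot [ 0.1   0.11 -0.07] shift cm [-0.03 -0.09  9.56]
[[ 0.41404614 -0.20957568  0.02      ]
 [ 0.41165486 -0.28778947  0.02      ]]
[[ 0.61490907  0.05897165  0.        ]
 [ 0.66809978 -0.46167254  0.        ]]
[[292.92545755 175.72160642]
 [445.82890835 230.77600069]]
```

View pics/v3.png

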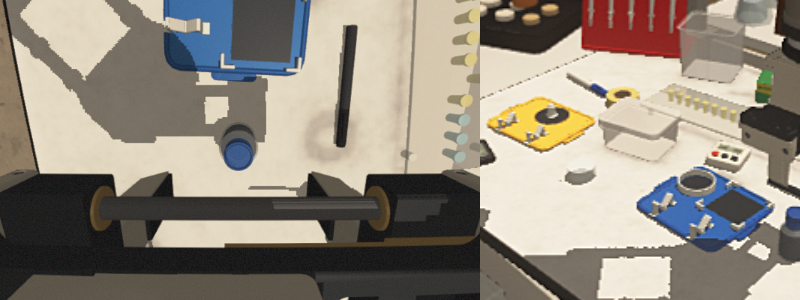

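The left view shows the cap at (238,152) between the fingers; the right one shows the tube rack as a low block. I'm gripping the cap.

send_rows([
  [0, 0, 0, 0, -0.1, 3, 9],
  [0, 0, 0, 0, -0.1, 6, 9],
  [0, 0, 0, 0, -0.1, 8, 9],
  [0, 0, 0, 0, -0.1, 9.5, 9],
  [0, 0, 0, 0, -0.1, 9.5, 9],
  [0, 0, 0, 0, -0.1, 9.5, 6],
  [0, 0, 0, 0, -0.1, 9.5, 4],
  [0, 0, 0, 0, -0.1, 9.5, 2.4],
  [0, 0, 0, 0, -0.1, 9.5, 2.4],
  [0, 0, 0, 0, -0.1, 9.5, 2.4],
])

```text
time: 4.05
position: [0.4637, -0.4103, 0.1164]
tcp_rot: [0.707, 0.707, -0.0, 0.001]
wrist_force: [-0.5, -0.7, 0.6]
gripper_width: 0.67
finger_force: 0.0
```

send_rows([
  [0, 0, 0, 0, 0, 0, 2.4],
  [0, 0, 0, 0, 0, 0, 2.4],
  [0, 0, 0, 0, 0, 0, 2.4],
  [0, 0, 0, 0, 0, -1, 2.4],
  [0, 0, 0, 0, 0, -3, 2.4],
  [0, 0, 0, 0, 0, -6, 2.4],
  [0, 0, 0, 0, 0, -6, 2.4],
])

```text
time: 4.63
position: [0.4651, -0.4118, 0.1815]
tcp_rot: [0.707, 0.707, -0.0, 0.005]
wrist_force: [1.1, -0.7, 0.6]
gripper_width: 0.262
finger_force: 0.0
```

```bash
python3 - <<'E'
from h import *
go(.4938,-.2065,.177,90);go(.4938,-.2065,.122,90)
E
```

```text
rot [0.37 0.42 0.06] shift cm [20.53  2.89  0.32]
rot [0.37 0.42 0.06] shift cm [20.57  2.85  5.82]
```

The fingers hadn't finished closing before the lift. I'm opening them again and checking the bottle.

send_rows([
  [0, 0, 0, 0, 0, -3, 9],
  [0, 0, 0, 0, 0, -3, 9],
  [0, 0, 0, 0, 0, -3, 9],
  [0, 0, 0, 0, 0, -3, 9],
  [0, 0, 0, 0, 0, -3, 9],
  [0, 0, 0, 0, 0, -3, 9],
  [0, 0, 0, 0, 0, -3, 9],
  [0, 0, 0, 0, 0, -3, 9],
  [0, 0, 0, 0, 0, -3, 9],
  [0, 0, 0, 0, 0, -3, 9],
])

```text
time: 5.47
position: [0.4634, -0.4099, 0.205]
tcp_rot: [0.707, 0.707, -0.0, -0.0]
wrist_force: [-0.2, -0.1, -0.7]
gripper_width: 0.937
finger_force: 0.0
```

```bash
python3 - <<'E'
from h import *
im,c=shot("w4")
H,S,V=cv2.split(cv2.cvtColor(im,cv2.COLOR_BGR2HSV))
m=(H>95)&(H<130)&(S>130);m[:,:200]=0;m[:,450:]=0;blobs(m,c,.077,100)
print(get_state()["gripper_width"]);go(.4645,-.411,.116,90)
E
```

```text
[  220     0   199   110 10553] px [300.8  54.7] world [ 0.4516 -0.3116] rect [319.   54.5] [109. 198.] 90.0 corners [[0.4044, -0.281], [0.521, -0.2809], [0.5252, -0.3435], [0.4002, -0.3436]]
[ 301  188   40   43 1153] px [320.3 209.6] world [ 0.4636 -0.41  ] rect [320.  209.2] [42.1 38.6] 71.6 corners [[0.4467, -0.3999], [0.4712, -0.3915], [0.4806, -0.4195], [0.4554, -0.4285]]
0.9571808432579434
rot [-0.01 -0.    0.06] shift cm [-0.11  0.11  8.91]
```

The bottle is still standing, unmoved. Again, with time for the fingers to close.

send_rows([
  [0, 0, 0, -0.1, 0, 3, 6],
  [0, 0, 0, -0.1, 0, 6, 5],
  [0, 0, 0, -0.1, 0, 8, 5],
  [0, 0, 0, -0.1, 0, 9, 5],
  [0, 0, 0, -0.1, 0, 9, 5],
  [0, 0, 0, -0.1, 0, 9, 2],
  [0, 0, 0, -0.1, 0, 9, 2],
  [0, 0, 0, -0.1, 0, 9, 2],
  [0, 0, 0, -0.1, 0, 9, 2],
  [0, 0, 0, -0.1, 0, 9, 2],
])

```text
time: 6.35
position: [0.4637, -0.4112, 0.1163]
tcp_rot: [0.707, 0.708, -0.0, 0.001]
wrist_force: [0.8, 0.3, 4.2]
gripper_width: 0.306
finger_force: 28.7
```

send_rows([
  [0, 0, 0, 0, 0, 0, 2],
  [0, 0, 0, 0, 0, 0, 2],
  [0, 0, 0, 0, 0, 0, 2],
  [0, 0, 0, 0, 0, 0, 2],
  [0, 0, 0, 0, 0, 0, 2],
])

```text
time: 6.77
position: [0.4638, -0.4113, 0.1162]
tcp_rot: [0.707, 0.707, -0.0, 0.001]
wrist_force: [-0.4, 1.3, 6.1]
gripper_width: 0.303
finger_force: 30.0
```

send_rows([
  [0, 0, 0, 0, 0, -1, 2],
  [0, 0, 0, 0, 0, -3, 2],
  [0, 0, 0, 0, 0, -6, 2],
  [0, 0, 0, 2, 0.3, -6, 2],
  [0, 0, 0, 5, 0.8, -6, 2],
  [0, 0, 0, 8.5, 1.3, -6, 2],
  [0, 0, 0, 12, 1.8, -6, 2],
  [0, 0, 0, 15.5, 2.3, -6, 2],
  [0, 0, 0, 18, 2.7, -6, 2],
  [0, 0, 0, 20, 3, -6, 2],
])

```text
time: 7.6
position: [0.4931, -0.2085, 0.1756]
tcp_rot: [0.706, 0.708, 0.0, -0.0]
wrist_force: [-0.1, -0.8, -0.5]
gripper_width: 0.306
finger_force: 30.0
```

send_rows([
  [0, 0, 0, 0.4, 0, 0, 2],
  [0, 0, 0, 0.4, 0, 0, 2],
  [0, 0, 0, 0.4, 0, 0, 2],
])

```text
time: 7.85
position: [0.4933, -0.2075, 0.1755]
tcp_rot: [0.707, 0.708, -0.0, 0.0]
wrist_force: [0.3, 0.0, -0.8]
gripper_width: 0.304
finger_force: 30.0
```

```bash
python3 - <<'E'
from h import *
im,c=shot("w5")
go(.4938,-.2065,.122,90)
print(proj(c,[[.4938,-.2065,.018],[.4938,-.2065,.005],[.4938+.031,-.2065,.018]]))
cv2.imwrite("pics/w5c.png",np.hstack([cv2.resize(im[150:350,160:480],(480,300)),cv2.resize(capture("scene")[150:300,180:420,::-1],(320,200)).repeat(1,0) if 0 else cv2.resize(capture("scene")[150:330,220:412,::-1],(320,300))]))
E
```

```text
rot [0.02 0.04 0.03] shift cm [0.15 0.06 5.34]
[[320.44995411 196.694315  ]
 [320.40022083 192.45137368]
 [361.14331048 196.74394188]]
```

View pics/w5c.png

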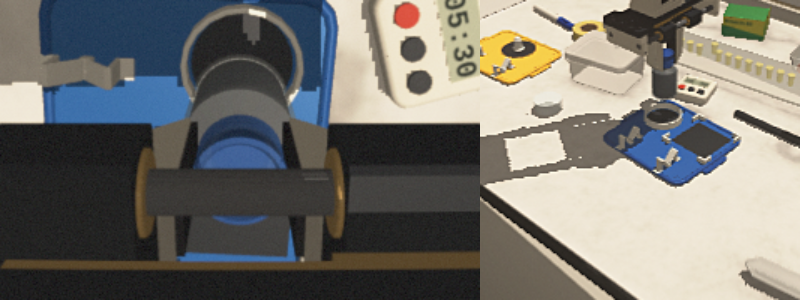

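The view shows the bottle hanging upright, its base just in front of the collar ring (ring centre about crop (242,60)), so it should go 2-3 mm further along +y. Lowering.

send_rows([
  [0, 0, 0, 0.3, 0, 1.5, 2],
  [0, 0, 0, 0.3, 0, 3, 2],
  [0, 0, 0, 0.3, 0, 4, 2],
  [0, 0, 0, 0.3, 0, 4.8, 2],
  [0, 0, 0, 0.3, 0, 5.3, 2],
  [0, 0, 0, 0.3, 0, 5.3, 2],
  [0, 0, 0, 0.3, 0, 5.3, 2],
])

```text
time: 8.53
position: [0.4934, -0.2045, 0.1223]
tcp_rot: [0.707, 0.707, 0.0, 0.0]
wrist_force: [0.2, 0.5, -0.2]
gripper_width: 0.307
finger_force: 30.0
```

send_rows([
  [0, 0, 0, 0, 0, 0, 5],
  [0, 0, 0, 0, 0, 0, 5.5],
  [0, 0, 0, 0, 0, 0, 5.5],
  [0, 0, 0, 0, 0, 0, 5.5],
  [0, 0, 0, 0, 0, 0, 5.5],
  [0, 0, 0, 0, 0, 0, 5.5],
  [0, 0, 0, 0, 0, -2, 6],
  [0, 0, 0, 0, 0, -5, 8],
  [0, 0, 0, 0, 0, -8, 9],
  [0, 0, 0, 0, 0, -10, 9],
])

```text
time: 9.37
position: [0.4937, -0.2041, 0.2248]
tcp_rot: [0.707, 0.707, 0.0, 0.001]
wrist_force: [1.1, -0.3, 0.4]
gripper_width: 0.825
finger_force: 0.0
```

```bash
python3 - <<'E'
from h import *
im,c=shot("w6"); cv2.imwrite("pics/w6c.png",im[:260])
go(.5945,-.194,.222,15)
E
```

```text
rot [ 5.300e-01 -6.000e-02  7.507e+01] shift cm [1.08 9.95 0.69]
```

View pics/w6c.png

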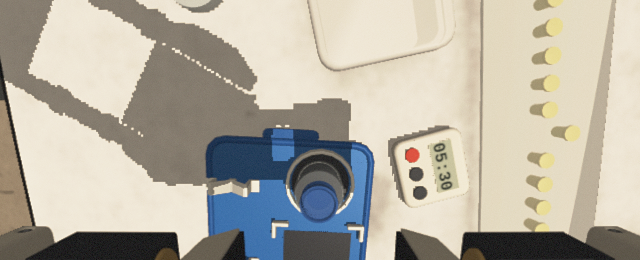

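The bottle stands upright in the collar; the timer's corners are about (390,137), (456,128), (468,196), (403,206).

send_rows([
  [0, 0, 7, 0.1, 1, 0, 9],
  [0, 0, 14, 0.2, 2, 0, 9],
  [0, 0, 21, 0.3, 3, 0, 9],
  [0, 0, 28, 0.4, 4, 0, 9],
  [0, 0, 35, 0.5, 5, 0, 9],
  [0, 0, 42, 0.6, 6, 0, 9],
  [0, 0, 49, 0.8, 7, 0, 9],
  [0, 0, 56, 1, 8, 0, 9],
  [0, 0, 63, 1.1, 9, 0, 9],
  [0, 0, 70, 1.1, 10, 0.7, 9],
])

```text
time: 10.25
position: [0.5942, -0.1927, 0.2161]
tcp_rot: [0.985, 0.171, 0.001, 0.001]
wrist_force: [0.0, 0.2, -0.7]
gripper_width: 0.981
finger_force: 0.0
```

send_rows([
  [0, 0, 5, 0, 0, 0, 9],
  [0, 0, 5, 0, 0, 0, 9],
  [0, 0, 5, 0, 0, 0, 9],
  [0, 0, 5, 0, 0, 0, 9],
])

```text
time: 10.58
position: [0.593, -0.1928, 0.2152]
tcp_rot: [0.991, 0.132, -0.0, 0.0]
wrist_force: [0.1, -0.4, 0.6]
gripper_width: 0.982
finger_force: 0.0
```

```bash
python3 - <<'E'
from h import *
_,c=load("w6"); p=ray(c,[[390,137],[456,128],[468,196],[403,206]],.017); print(p,p.mean(0))
d=p[3]-p[0]; print("yaw",np.degrees(np.arctan2(-d[0],-d[1]))*1, np.degrees(np.arctan2(p[1][1]-p[0][1],p[1][0]-p[0][0])), np.linalg.norm(d),np.linalg.norm(p[1]-p[0]))
x,y=p.mean(0)[:2]; go(x,y,.071,15)
im,c=shot("w7"); print(proj(c,p))
E
```

```text
[[ 0.55563386 -0.16268113  0.017     ]
 [ 0.61321115 -0.15461558  0.017     ]
 [ 0.63079634 -0.2161686   0.017     ]
 [ 0.57111456 -0.22576262  0.017     ]] [ 0.59268898 -0.18980698  0.017     ]
yaw -13.788356828069404 7.974228463429619 0.06495325822343144 0.0581394662084147
rot [0.   0.01 0.2 ] shift cm [ 0.05 -0.3  14.42]
[[275.11387483 217.12170219]
 [281.37608089 153.18306296]
 [356.0966413  152.22442242]
 [347.16693119 218.83201487]]
```

View pics/w7.png

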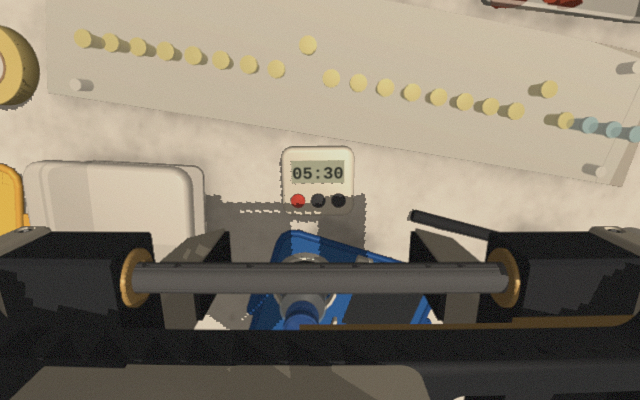

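The timer sits square in the picture, corners (281,147) to (354,214); the boat edge at x≈205 and the marker end at (410,215) leave room for the fingers.

```bash
python3 - <<'E'
from h import *
_,c=load("w7"); p=ray(c,[[281,147],[354,148],[354,214],[282,213]],.017); m=p.mean(0); print(p,m); go(m[0],m[1],.071,15)
print(ray(c,[[318,180]],.017),ray(c,[[205,170],[200,240]],.02))
E
```

```text
[[ 0.61826854 -0.15306251  0.017     ]
 [ 0.63378482 -0.21339986  0.017     ]
 [ 0.57711402 -0.23039428  0.017     ]
 [ 0.56105583 -0.16776017  0.017     ]] [ 0.5975558 -0.1911542  0.017    ]
rot [ 0.01 -0.    0.17] shift cm [ 0.48 -0.05 14.43]
[[ 0.5987578  -0.19104144  0.017     ]] [[ 0.58239421 -0.09456818  0.02      ]
 [ 0.51720074 -0.10158069  0.02      ]]
```

send_rows([
  [0, 0, 0, 0.4, 0, 3, 8.6],
  [0, 0, 0, 0.4, 0, 6.5, 8.6],
  [0, 0, 0, 0.4, 0, 10, 8.6],
  [0, 0, 0, 0.4, 0, 12, 8.6],
  [0, 0, 0, 0.4, 0, 13.5, 8.6],
  [0, 0, 0, 0.4, 0, 14.4, 8.6],
  [0, 0, 0, 0.4, 0, 14.4, 8.6],
])

```text
time: 11.22
position: [0.5961, -0.1915, 0.0694]
tcp_rot: [0.991, 0.131, -0.001, -0.001]
wrist_force: [-0.6, 0.4, 0.1]
gripper_width: 0.94
finger_force: 0.0
```

send_rows([
  [0, 0, 0, 0, 0, 0, 5.5],
  [0, 0, 0, 0, 0, 0, 5.5],
  [0, 0, 0, 0, 0, 0, 5.5],
  [0, 0, 0, 0, 0, 0, 5.5],
  [0, 0, 0, 0, 0, 0, 5.5],
  [0, 0, 0, 0, 0, 0, 5.5],
  [0, 0, 0, 0, 0, 0, 5.5],
  [0, 0, 0, 0, 0, 0, 5.5],
])

```text
time: 11.88
position: [0.5976, -0.192, 0.0725]
tcp_rot: [0.991, 0.131, 0.001, 0.001]
wrist_force: [0.0, 0.8, 6.0]
gripper_width: 0.696
finger_force: 30.0
```

```bash
python3 - <<'E'
from h import *
go(.597,-.191,.2,15);go(.49,-.289,.2,87);go(.49,-.289,.078,87)
E
```

```text
rot [ 0.08 -0.09  0.06] shift cm [-1.000e-02 -9.000e-02 -1.275e+01]
rot [ 1.300e-01 -3.000e-02 -7.194e+01] shift cm [-12.89   6.59 -12.76]
rot [ 1.300e-01 -3.000e-02 -7.194e+01] shift cm [-12.91   6.57  -0.56]
```

send_rows([
  [0, 0, 0, 0, 0, -1, 5.5],
  [0, 0, 0, 0, 0, -4, 5.5],
  [0, 0, 0, 0, 0, -8, 5.5],
  [0, 0, 0, 0, 0, -12.8, 5.5],
  [0, 0, -7, -2, 1, -12.8, 5.5],
  [0, 0, -14, -4, 2, -12.8, 5.5],
  [0, 0, -21, -6, 3, -12.8, 5.5],
  [0, 0, -28, -8, 4, -12.8, 5.5],
  [0, 0, -35, -10, 5, -12.8, 5.5],
  [0, 0, -42, -12, 6, -12.8, 5.5],
])

```text
time: 12.72
position: [0.4958, -0.2814, 0.1998]
tcp_rot: [0.877, 0.48, 0.0, 0.0]
wrist_force: [0.0, 0.8, -0.2]
gripper_width: 0.689
finger_force: 30.0
```

send_rows([
  [0, 0, -7, 0, 0, 0, 5.5],
  [0, 0, -14, 0, 0, 0, 5.5],
  [0, 0, -21, 0, 0, 0, 5.5],
  [0, 0, -28, 0, 0, 0, 5.5],
  [0, 0, -30, 0, 0, 0, 5.5],
  [0, 0, -30, 0, 0, 0, 5.5],
  [0, 0, -30, 0, 0, 0, 5.5],
])

```text
time: 13.3
position: [0.4967, -0.2808, 0.1996]
tcp_rot: [0.726, 0.688, -0.0, 0.0]
wrist_force: [0.6, -0.0, -0.4]
gripper_width: 0.694
finger_force: 30.0
```

```bash
python3 - <<'E'
from h import *
s=get_state();print(s["gripper_width"],s["finger_force"])
go(.49,-.289,.12,87)
E
```

```text
0.6935068893580988 29.99835044145584
rot [ 0.01  0.01 -0.03] shift cm [-0.85 -0.63  7.96]
```

send_rows([
  [0, 0, 0, -0.8, -0.6, 0, 5.5],
  [0, 0, 0, -0.8, -0.6, 3, 5.5],
  [0, 0, 0, -0.8, -0.6, 6, 5.5],
  [0, 0, 0, -0.8, -0.6, 8, 5.5],
  [0, 0, 0, -0.8, -0.6, 8, 5.5],
])

```text
time: 13.72
position: [0.488, -0.2876, 0.1152]
tcp_rot: [0.725, 0.688, -0.001, -0.004]
wrist_force: [-1.1, -0.0, -0.7]
gripper_width: 0.695
finger_force: 30.0
```

```bash
python3 - <<'E'
from h import *
s=get_state();print(s["position"])
go(.49,-.289,.079,87)
im,c=shot("w8"); sc=capture("scene")[:,:,::-1]; t=capture("top")[:,:,::-1]
print(proj(cam("top"),[.4894,-.2887,.03]))
cv2.imwrite("pics/v8.png",np.hstack([cv2.resize(sc[180:300,280:440],(400,300)),cv2.resize(im,(400,250))[:,:].copy() if 0 else cv2.resize(im[:300],(400,300))]))
E
```

```text
[ 0.48795418 -0.28764902  0.11521146]
rot [-0.39 -0.26 -0.02] shift cm [-0.14  0.24  3.62]
[[372.04951456 207.15559265]]
```

View pics/v8.png

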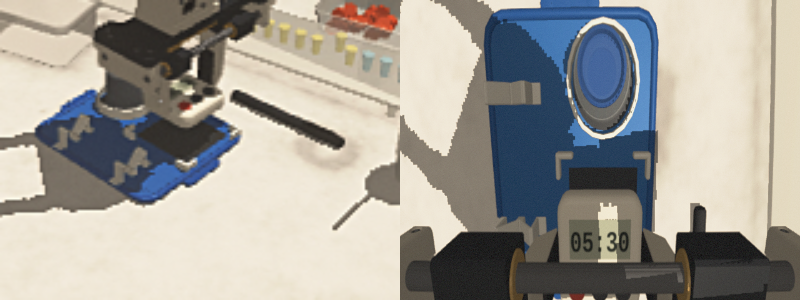

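The timer hangs level above the square, centred between the two far stops (560 and 648 in the right half). Lowering and releasing.

send_rows([
  [0, 0, 0, -0.1, 0.2, 0.5, 5.5],
  [0, 0, 0, -0.1, 0.2, 1.5, 5.5],
  [0, 0, 0, -0.1, 0.2, 2.5, 5.5],
  [0, 0, 0, -0.1, 0.2, 3.5, 5.5],
  [0, 0, 0, -0.1, 0.2, 4, 5.5],
  [0, 0, 0, -0.1, 0.2, 4, 5.5],
])

```text
time: 14.37
position: [0.4919, -0.2894, 0.0783]
tcp_rot: [0.725, 0.689, -0.0, -0.001]
wrist_force: [-0.5, 0.2, -1.0]
gripper_width: 0.688
finger_force: 30.0
```

send_rows([
  [0, 0, 0, 0, 0, 0, 5.5],
  [0, 0, 0, 0, 0, 0, 7.4],
  [0, 0, 0, 0, 0, 0, 7.4],
  [0, 0, 0, 0, 0, 0, 7.4],
  [0, 0, 0, 0, 0, 0, 7.4],
  [0, 0, 0, 0, 0, -2, 7.4],
  [0, 0, 0, 0, 0, -5, 7.4],
  [0, 0, 0, 0, 0, -8, 7.4],
  [0, 0, 0, 0, 0, -12, 7.4],
  [0, 0, 0, 0, 0, -14, 7.4],
])

```text
time: 15.2
position: [0.4932, -0.2903, 0.2237]
tcp_rot: [0.725, 0.689, 0.0, 0.003]
wrist_force: [1.4, -1.7, 0.5]
gripper_width: 0.805
finger_force: 0.0
```

```bash
python3 - <<'E'
from h import *
print(get_state()["position"]); go(.587,-.353,.22,90)
cs=cam("top");im=capture("top")[:,:,::-1];cv2.imwrite("pics/t9.png",im)
E
```

```text
[ 0.49321755 -0.29030191  0.22369071]
rot [ 0.26  0.2  -2.94] shift cm [-5.78  9.69  0.43]
```

send_rows([
  [0, 0, -3, -2, 3, 0, 5],
  [0, 0, -3, -4, 7, 0, 5],
  [0, 0, -3, -5.8, 9.7, 0, 5],
  [0, 0, -3, -5.8, 9.7, 0, 5],
  [0, 0, -3, -5.8, 9.7, 0, 5],
  [0, 0, -3, -5.8, 9.7, 0, 5],
])

```text
time: 15.75
position: [0.5857, -0.3521, 0.2182]
tcp_rot: [0.707, 0.707, -0.0, -0.001]
wrist_force: [0.7, 0.9, 0.1]
gripper_width: 0.548
finger_force: 0.0
```

```bash
python3 - <<'E'
from h import *
def tri(c1,p1,c2,p2):
    P=[];q=[]
    for (K,d,R,t),p in((c1,p1),(c2,p2)):
        P.append(np.c_[R,t]);q.append(cv2.undistortPoints(np.float64([[p]]),K,d)[0,0])
    X=cv2.triangulatePoints(P[0],P[1],q[0],q[1]); return (X[:3]/X[3]).ravel()
print("tube",tri(load("w7")[1],(308,45),load("w6")[1],(571,132)))
im,c=shot("w9")
go(.587,-.353,.068,90)
V=im.max(2); m=V<60; m[225:]=0; m[:,:240]=0;m[:,420:]=0; blobs(m,c,.006,100)
cv2.imwrite("pics/w9c.png",im[:300])
E
```

```text
tube [ 0.69922719 -0.15592476  0.04156475]
rot [-0.07 -0.05  0.06] shift cm [-0.11  0.17 15.09]
[ 316  109   13  116 1267] px [322.  161.7] world [ 0.5873 -0.3328] rect [322.  166.5] [115.  12.] 90.0 corners [[0.5819, -0.2865], [0.5924, -0.2865], [0.5932, -0.3923], [0.5818, -0.3923]]
```

View pics/w9c.png

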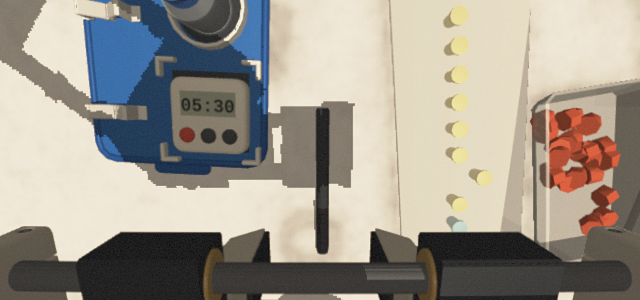

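The timer sits within its stops; the black marker stands vertical in the picture at column 322 between the fingers, and the tubes top out at 42 mm, below the gripper body. Descending.

send_rows([
  [0, 0, 0, -0.1, 0.15, 3, 4],
  [0, 0, 0, -0.1, 0.15, 6.5, 4],
  [0, 0, 0, -0.1, 0.15, 10, 4],
  [0, 0, 0, -0.1, 0.15, 12.5, 4],
  [0, 0, 0, -0.1, 0.15, 14, 4],
  [0, 0, 0, -0.1, 0.15, 14.8, 4],
  [0, 0, 0, -0.1, 0.15, 14.8, 4],
  [0, 0, 0, -0.1, 0.15, 14.8, 4],
])

```text
time: 16.47
position: [0.5878, -0.3536, 0.0725]
tcp_rot: [0.707, 0.707, 0.0, 0.001]
wrist_force: [-0.5, -0.1, 0.5]
gripper_width: 0.44
finger_force: 0.0
```

send_rows([
  [0, 0, 0, 0, 0, 0, 0.5],
  [0, 0, 0, 0, 0, 0, 0.5],
  [0, 0, 0, 0, 0, 0, 0.5],
  [0, 0, 0, 0, 0, 0, 0.5],
  [0, 0, 0, 0, 0, 0, 0.5],
  [0, 0, 0, 0, 0, 0, 0.5],
  [0, 0, 0, 0, 0, 0, 0.5],
  [0, 0, 0, 0, 0, 0, 0.5],
  [0, 0, 0, 0, 0, 0, 0.5],
])

```text
time: 17.22
position: [0.5879, -0.3537, 0.0718]
tcp_rot: [0.707, 0.707, -0.0, 0.0]
wrist_force: [-1.1, 0.6, 6.1]
gripper_width: 0.11
finger_force: 30.0
```

```bash
python3 - <<'E'
from h import *
go(.411,-.248,.20,87);go(.411,-.248,.0835,87)
E
```

```text
rot [0.03 0.03 3.06] shift cm [ 10.58 -17.67 -12.84]
rot [0.03 0.03 3.06] shift cm [ 10.59 -17.68  -1.19]
```

The grip is rather high on the barrel, so I'm regripping 4 mm lower.

send_rows([
  [0, 0, 0, 0, 0, 0, 2.5],
  [0, 0, 0, 0, 0, 0, 2.5],
  [0, 0, 0, 0, 0, 0, 2.5],
  [0, 0, 0, 0, 0, 0.4, 2.5],
  [0, 0, 0, 0, 0, 0.4, 2.5],
  [0, 0, 0, 0, 0, 0.4, 0.5],
  [0, 0, 0, 0, 0, 0.4, 0.5],
  [0, 0, 0, 0, 0, 0.4, 0.5],
  [0, 0, 0, 0, 0, 0.4, 0.5],
  [0, 0, 0, 0, 0, 0.4, 0.5],
])

```text
time: 18.05
position: [0.5877, -0.3536, 0.0673]
tcp_rot: [0.707, 0.707, -0.0, 0.0]
wrist_force: [-0.3, -1.5, 0.2]
gripper_width: 0.121
finger_force: 30.0
```

send_rows([
  [0, 0, 0, 0, 0, 0, 0.5],
  [0, 0, 0, 0, 0, 0, 0.5],
  [0, 0, 0, 0, 0, -1, 0.5],
  [0, 0, 0, 0, 0, -4, 0.5],
  [0, 0, 0, 0, 0, -8, 0.5],
  [0, 0, 0, 0, 0, -12, 0.5],
  [0, 0, 0, 0, 0, -12, 0.5],
  [0, 0, 0, 0, 0, -12, 0.5],
])

```text
time: 18.72
position: [0.5888, -0.3544, 0.1917]
tcp_rot: [0.707, 0.707, 0.0, 0.004]
wrist_force: [-1.4, 0.8, -0.8]
gripper_width: 0.119
finger_force: 30.0
```

```bash
python3 - <<'E'
from h import *
go(.411,-.248,.188,87);
E
```

```text
rot [0.35 0.26 3.06] shift cm [ 10.66 -17.77   0.21]
```

The marker is held, but placed from its middle the gripper body would brush the bottle cap. I'm putting it down and regripping 15 mm toward −y.

send_rows([
  [0, 0, 0, 0, 0, 4, 0.5],
  [0, 0, 0, 0, 0, 8, 0.5],
  [0, 0, 0, 0, 0, 10.5, 0.5],
  [0, 0, 0, 0, 0, 11.6, 0.5],
  [0, 0, 0, 0, 0, 12, 0.5],
  [0, 0, 0, 0, 0, 12, 0.5],
  [0, 0, 0, 0, 0, 12, 2.5],
  [0, 0, 0, 0, 0, 12, 2.5],
  [0, 0, 0, 0, 0, 12, 2.5],
  [0, 0, 0, 0, 0, 12, 2.5],
])

```text
time: 19.55
position: [0.5878, -0.3537, 0.0674]
tcp_rot: [0.707, 0.707, 0.0, 0.0]
wrist_force: [-0.5, 0.5, 0.4]
gripper_width: 0.272
finger_force: 0.0
```

send_rows([
  [0, 0, 0, -0.5, 0, 0, 2.5],
  [0, 0, 0, -1, 0, 0, 2.5],
  [0, 0, 0, -1.5, 0, 0, 2.5],
  [0, 0, 0, -1.5, 0, 0, 2.5],
  [0, 0, 0, -1.5, 0, 0, 0.5],
  [0, 0, 0, -1.5, 0, 0, 0.5],
  [0, 0, 0, -1.5, 0, 0, 0.5],
  [0, 0, 0, -1.5, 0, 0, 0.5],
  [0, 0, 0, -1.5, 0, 0, 0.5],
  [0, 0, 0, -1.5, 0, 0, 0.5],
])

```text
time: 20.38
position: [0.5878, -0.3684, 0.0672]
tcp_rot: [0.707, 0.708, -0.0, 0.0]
wrist_force: [1.0, 0.6, -0.4]
gripper_width: 0.12
finger_force: 30.0
```

send_rows([
  [0, 0, 0, 0, 0, 0, 0.5],
  [0, 0, 0, 0, 0, 0, 0.5],
  [0, 0, 0, 0, 0, -1, 0.5],
  [0, 0, 0, 0, 0, -4, 0.5],
  [0, 0, 0, 0, 0, -8, 0.5],
  [0, 0, 0, 0, 0, -12, 0.5],
  [0, 0, 0, 0, 0, -12, 0.5],
  [0, 0, 0, 0, 0, -12, 0.5],
])

```text
time: 21.05
position: [0.5888, -0.3694, 0.1917]
tcp_rot: [0.707, 0.707, 0.0, 0.004]
wrist_force: [-0.6, 0.8, -0.7]
gripper_width: 0.12
finger_force: 30.0
```

```bash
python3 - <<'E'
from h import *
im,c=shot("w10");V=im.max(2); m=V<60; m[225:]=0; m[:,:240]=0;m[:,420:]=0
z=get_state()["position"][2]-.0613;print(z); blobs(m,c,z,100)
go(.4102,-.263,.188,87)
E
```

```text
0.12757738717591768
[ 307   70   27  155 2738] px [319.  159.6] world [ 0.5887 -0.3257] rect [320. 147.] [ 26. 154.] 0.0 corners [[0.5828, -0.3573], [0.5834, -0.2865], [0.5947, -0.2864], [0.5955, -0.3573]]
rot [0.12 0.09 3.06] shift cm [ 10.59 -17.76   0.04]
```

send_rows([
  [0, 0, 1, 1.5, -2.5, 0, 0.5],
  [0, 0, 3, 3.5, -6, 0, 0.5],
  [0, 0, 3, 5.5, -9.5, 0, 0.5],
  [0, 0, 3, 7.5, -13, 0, 0.5],
  [0, 0, 3, 9.5, -16, 0, 0.5],
  [0, 0, 3, 10.6, -17.8, 0, 0.5],
  [0, 0, 3, 10.6, -17.8, 0, 0.5],
  [0, 0, 3, 10.6, -17.8, 2, 0.5],
  [0, 0, 3, 10.6, -17.8, 4, 0.5],
  [0, 0, 3, 10.6, -17.8, 6, 0.5],
])

```text
time: 21.93
position: [0.4097, -0.2628, 0.126]
tcp_rot: [0.725, 0.689, -0.0, -0.0]
wrist_force: [0.1, -0.3, -0.5]
gripper_width: 0.118
finger_force: 30.0
```

send_rows([
  [0, 0, 0, 0, 0, 1, 0.5],
  [0, 0, 0, 0, 0, 1.5, 0.5],
  [0, 0, 0, 0, 0, 1.5, 0.5],
  [0, 0, 0, 0, 0, 1.5, 0.5],
])

```text
time: 22.27
position: [0.4098, -0.2629, 0.1119]
tcp_rot: [0.725, 0.689, -0.0, -0.0]
wrist_force: [-0.2, 0.2, 0.2]
gripper_width: 0.12
finger_force: 30.0
```

```bash
python3 - <<'E'
from h import *
go(.410,-.263,.0828,87)
im,c=shot("w11"); sc=capture("scene")[:,:,::-1]
cv2.imwrite("pics/v11.png",np.hstack([cv2.resize(sc[180:300,280:440],(400,300)),cv2.resize(im[:,120:520],(400,400))[:300]]))
E
```

```text
rot [-0.04 -0.03  0.06] shift cm [-0.01  0.03  2.91]
```

View pics/v11.png

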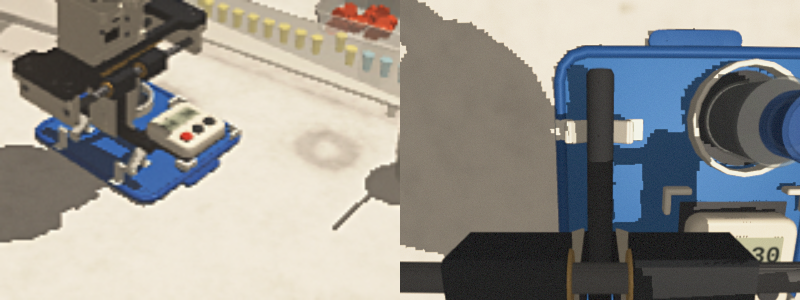

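The marker is over the left cradle (column 600 versus cradle middle 604) and clear of the bottle. Lowering and releasing.

send_rows([
  [0, 0, 0, 0, 0.1, 1, 0.5],
  [0, 0, 0, 0, 0.1, 2, 0.5],
  [0, 0, 0, 0, 0.1, 2.6, 0.5],
  [0, 0, 0, 0, 0.1, 2.9, 0.5],
  [0, 0, 0, 0, 0.1, 2.9, 0.5],
  [0, 0, 0, 0, 0.1, 2.9, 0.5],
])

```text
time: 22.87
position: [0.4099, -0.2624, 0.0826]
tcp_rot: [0.725, 0.689, -0.0, -0.001]
wrist_force: [-3.2, 0.6, 1.5]
gripper_width: 0.116
finger_force: 30.0
```

send_rows([
  [0, 0, 0, 0, 0, 0, 2.6],
  [0, 0, 0, 0, 0, 0, 2.6],
  [0, 0, 0, 0, 0, 0, 2.6],
  [0, 0, 0, 0, 0, 0, 2.6],
  [0, 0, 0, 0, 0, -1, 2.6],
  [0, 0, 0, 0, 0, -3, 2.6],
  [0, 0, 0, 0, 0, -6, 2.6],
  [0, 0, 0, 0, 0, -10, 2.6],
  [0, 0, 0, 0, 0, -13, 2.6],
  [0, 0, 0, 0, 0, -14, 2.6],
])

```text
time: 23.7
position: [0.412, -0.2638, 0.2288]
tcp_rot: [0.725, 0.689, 0.0, 0.004]
wrist_force: [0.2, -0.9, 0.9]
gripper_width: 0.282
finger_force: 0.0
```

```bash
python3 - <<'E'
from h import *
print(get_state()["position"]);go(.43,.11,.30,0)
E
```

```text
[ 0.41197882 -0.26382493  0.22877385]
rot [ 5.500e-01 -5.000e-02  8.707e+01] shift cm [37.39 -0.06 -7.33]
```

send_rows([
  [0, 0, -3, 3, 1, -1, 9],
  [0, 0, -3, 7, 2, -3, 9],
  [0, 0, -3, 11, 4, -6, 9],
  [0, 0, -3, 15, 6, -9, 9],
  [0, 0, -3, 19, 8, -9, 9],
  [0, 0, -3, 23, 9, -9, 9],
  [0, 0, -3, 26, 9, -9, 9],
  [0, 0, -3, 28, 9, -9, 9],
  [0, 0, -3, 28, 9, -9, 9],
  [0, 0, -3, 28, 9, -9, 9],
])

```text
time: 24.53
position: [0.5147, 0.014, 0.3139]
tcp_rot: [0.705, 0.709, 0.0, 0.0]
wrist_force: [-0.6, -0.2, 0.3]
gripper_width: 0.954
finger_force: 0.0
```

```bash
python3 - <<'E'
from h import *
im,c=shot("w12"); print(get_state()["position"])
cv2.imwrite("pics/w12c.png",cv2.resize(im[0:240,:],(800,300)) if 0 else cv2.resize(im[:240,120:560],(800,436),interpolation=cv2.INTER_CUBIC))
t=capture("top")[:,:,::-1]; cv2.imwrite("pics/t12.png",t)
E
```

```text
[0.51465181 0.0126428  0.31374891]
```

View pics/w12c.png

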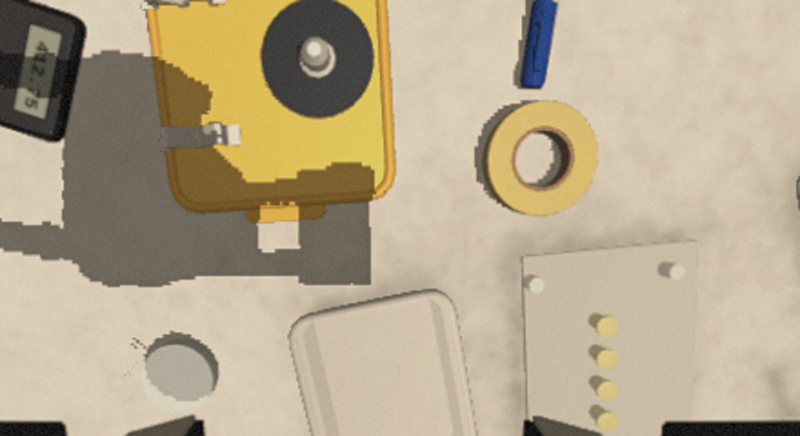

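The crop (scale 1.818, column offset 120) shows the tape centre at (541,157), spigot tip (315,48), its disc centre (318,58), the yellow +x-side tray edge at ~385, and the blue marker starting at (535,85), nearly touching the tape.

```bash
python3 - <<'E'
from h import *
_,c=load("w12"); f=lambda p:np.array(p)/1.818+[120,0]
print("tape",ray(c,f([541,157]),.019)); print("spig",ray(c,f([315,48]),.033),ray(c,f([318,58]),.006)); print("cradle -y",ray(c,f([232,135]),.028),"blue end",ray(c,f([[535,86],[546,2]]),.008),"rackend",ray(c,f([[523,257],[697,240]]),.02))
t=ray(c,f([541,157]),.019)[0]; go(t[0],t[1],.2,90); go(t[0],t[1],.071,90)
im=cv2.imread("pics/t12.png");c=cam("top");H,S,V=cv2.split(cv2.cvtColor(im,cv2.COLOR_BGR2HSV))
m=(H>18)&(H<35)&(S>100);m[:130]=0;m[260:]=0;m[:,250:]=0;m[:,:140]=0;blobs(m,c,.015)
E
```

```text
tape [[0.62142407 0.10339534 0.019     ]]
spig [[0.48742444 0.15993319 0.033     ]] [[0.48722595 0.16000894 0.006     ]]
cradle -y [[0.43818231 0.11411273 0.028     ]] blue end [[0.61787914 0.14503922 0.008     ]
 [0.62126384 0.19142149 0.008     ]] rackend [[0.61435472 0.04362088 0.02      ]
 [0.72293075 0.05519167 0.02      ]]
rot [0.02 0.03 0.07] shift cm [ 9.15 10.69 11.36]
rot [0.02 0.03 0.07] shift cm [ 9.16 10.68 24.26]
[ 164  197   50   49 1503] px [186.5 225.1] world [0.4371 0.1819] rect [188.6 223.9] [47.1 49. ] 11.3 corners [[0.3899, 0.246], [0.5126, 0.2251], [0.4908, 0.1068], [0.3682, 0.1283]]
```

send_rows([
  [0, 0, 0, 2.5, 3, 0, 9.1],
  [0, 0, 0, 5, 6, 2, 9.1],
  [0, 0, 0, 7.5, 9, 4, 9.1],
  [0, 0, 0, 9.15, 10.7, 7, 9.1],
  [0, 0, 0, 9.15, 10.7, 10, 9.1],
  [0, 0, 0, 9.15, 10.7, 13, 9.1],
  [0, 0, 0, 9.15, 10.7, 16, 9.1],
  [0, 0, 0, 9.15, 10.7, 17, 9.1],
  [0, 0, 0, 9.15, 10.7, 17, 9.1],
])

```text
time: 25.38
position: [0.6205, 0.1021, 0.1404]
tcp_rot: [0.707, 0.707, -0.002, -0.002]
wrist_force: [-0.1, -0.5, 1.5]
gripper_width: 0.992
finger_force: 0.0
```

```bash
python3 - <<'E'
from h import *
go(.6214,.1034,.070,90)
E
```

```text
rot [-0.35  0.03 -0.06] shift cm [0.13 0.13 7.04]
```

send_rows([
  [0, 0, 0, 0.1, 0, 2, 9.1],
  [0, 0, 0, 0.1, 0, 4.5, 9.1],
  [0, 0, 0, 0.1, 0, 6, 9.1],
  [0, 0, 0, 0.1, 0, 7, 9.1],
  [0, 0, 0, 0.1, 0, 7, 9.1],
  [0, 0, 0, 0.1, 0, 7, 5.5],
  [0, 0, 0, 0.1, 0, 7, 5.5],
  [0, 0, 0, 0.1, 0, 7, 5.5],
  [0, 0, 0, 0.1, 0, 7, 5.5],
  [0, 0, 0, 0.1, 0, 7, 5.5],
])

```text
time: 26.22
position: [0.6223, 0.1048, 0.0743]
tcp_rot: [0.707, 0.707, 0.001, 0.001]
wrist_force: [-0.2, -0.2, 3.7]
gripper_width: 0.71
finger_force: 30.0
```

send_rows([
  [0, 0, 0, 0, 0, 0, 5.5],
  [0, 0, 0, 0, 0, 0, 5.5],
  [0, 0, 0, 0, 0, 0, 5.5],
])

```text
time: 26.47
position: [0.6223, 0.1048, 0.0743]
tcp_rot: [0.707, 0.707, 0.001, 0.001]
wrist_force: [-0.7, -0.3, 6.1]
gripper_width: 0.709
finger_force: 30.0
```

send_rows([
  [0, 0, 0, 0, 0, -1, 5.5],
  [0, 0, 0, 0, 0, -4, 5.5],
  [0, 0, 0, 0, 0, -7, 5.5],
  [0, 0, 0, 0, 0, -10, 5.5],
  [0, 0, 0, 0, 0, -10, 5.5],
  [0, 0, 0, 0, 0, -10, 5.5],
])

```text
time: 26.97
position: [0.6226, 0.1049, 0.1757]
tcp_rot: [0.707, 0.708, 0.002, 0.002]
wrist_force: [0.9, 0.4, -0.4]
gripper_width: 0.707
finger_force: 30.0
```

```bash
python3 - <<'E'
from h import *
go(.4872,.160,.17,90)
E
```

```text
rot [ 0.25 -0.01  0.07] shift cm [  5.52 -13.53   0.51]
```

send_rows([
  [0, 0, 0, 1, -2.5, 0, 5.5],
  [0, 0, 0, 2.5, -6, 0, 5.5],
  [0, 0, 0, 4, -9.5, 0, 5.5],
  [0, 0, 0, 5.3, -12.5, 0, 5.5],
  [0, 0, 0, 5.65, -13.5, 0, 5.5],
  [0, 0, 0, 5.65, -13.5, 2, 5.5],
  [0, 0, 0, 5.65, -13.5, 4, 5.5],
  [0, 0, 0, 5.65, -13.5, 4, 5.5],
  [0, 0, 0, 5.65, -13.5, 4, 5.5],
])

```text
time: 27.72
position: [0.4861, 0.1609, 0.132]
tcp_rot: [0.707, 0.707, -0.002, -0.001]
wrist_force: [0.3, -0.4, -0.4]
gripper_width: 0.712
finger_force: 30.0
```

```bash
python3 - <<'E'
from h import *
im,c=shot("w13"); sc=capture("scene")[:,:,::-1]
go(.4872,.1614,.0805,90)
print(proj(c,[[.4872,.16,.033]]))
cv2.imwrite("pics/v13.png",np.hstack([cv2.resize(sc[140:240,180:313],(400,300)),cv2.resize(im[100:340,160:480],(400,300))]))
E
```

```text
rot [0.01 0.   0.04] shift cm [ 0.04 -0.01  5.3 ]
[[322.35519131 225.27936515]]
```

View pics/v13.png

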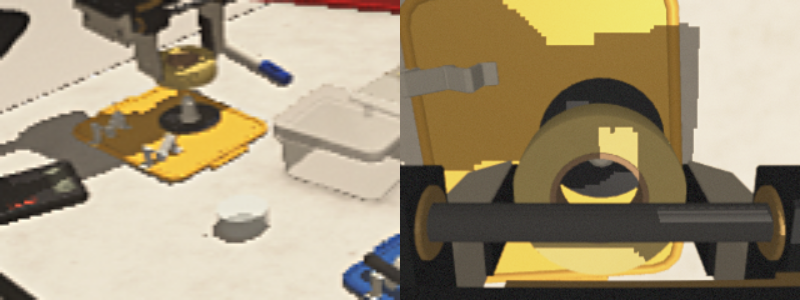

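The tape hangs level with its hole centred (column 600) over the disc (602); the other half shows the spigot just below it. Lowering.

send_rows([
  [0, 0, 0, 0, 0, 1, 5.5],
  [0, 0, 0, 0, 0, 2, 5.5],
  [0, 0, 0, 0, 0, 3, 5.5],
  [0, 0, 0, 0, 0, 3.5, 5.5],
  [0, 0, 0, 0, 0, 3.5, 5.5],
])

```text
time: 28.23
position: [0.4858, 0.1609, 0.0965]
tcp_rot: [0.707, 0.707, -0.001, -0.001]
wrist_force: [0.3, -1.2, -1.2]
gripper_width: 0.708
finger_force: 30.0
```

send_rows([
  [0, 0, 0, 0, 0, 0.7, 5.5],
  [0, 0, 0, 0, 0, 1.4, 5.5],
  [0, 0, 0, 0, 0, 1.7, 5.5],
  [0, 0, 0, 0, 0, 1.7, 5.5],
])

```text
time: 28.57
position: [0.4865, 0.1611, 0.0806]
tcp_rot: [0.707, 0.707, -0.0, -0.0]
wrist_force: [-0.5, 0.3, -1.4]
gripper_width: 0.71
finger_force: 30.0
```

send_rows([
  [0, 0, 0, 0, 0, 0, 7.8],
  [0, 0, 0, 0, 0, 0, 7.8],
  [0, 0, 0, 0, 0, 0, 7.8],
  [0, 0, 0, 0, 0, 0, 7.8],
  [0, 0, 0, 0, 0, -1, 7.8],
  [0, 0, 0, 0, 0, -4, 7.8],
  [0, 0, 0, 0, 0, -8, 7.8],
  [0, 0, 0, 0, 0, -12, 7],
  [0, 0, 0, 0, 0, -16, 6],
  [0, 0, 0, 0, 0, -17, 6],
])

```text
time: 29.4
position: [0.4887, 0.1616, 0.2585]
tcp_rot: [0.707, 0.708, 0.005, 0.003]
wrist_force: [1.4, -0.0, 0.7]
gripper_width: 0.686
finger_force: 0.0
```

send_rows([
  [0, 0, 0, -2, 4, 0, 6],
  [0, 0, 0, -3, 8, 0, 6],
  [0, 0, 0, -4, 11.5, 0, 6],
  [0, 0, 0, -4, 11.5, 0, 6],
  [0, 0, 0, -4, 11.5, 0, 6],
  [0, 0, 0, -4, 11.5, 0, 6],
])

```text
time: 29.9
position: [0.6012, 0.1213, 0.2509]
tcp_rot: [0.707, 0.707, -0.001, -0.001]
wrist_force: [-0.3, 0.5, -0.5]
gripper_width: 0.652
finger_force: 0.0
```

```bash
python3 - <<'E'
from h import *
im,c=shot("w14"); print(get_state()["position"])
cv2.imwrite("pics/w14c.png",im[:240])
go(.4872,.16,.25,90)
E
```

```text
[0.60086624 0.12156422 0.25124337]
rot [-0.06 -0.    0.07] shift cm [  3.86 -11.36   0.14]
```

View pics/w14c.png

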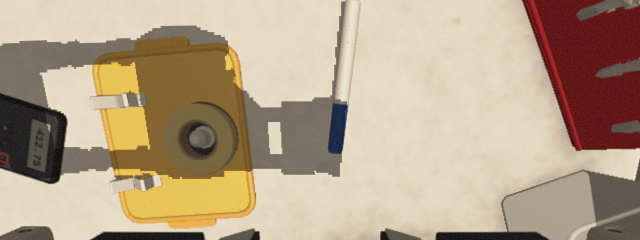

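The view shows the tape lying over the spigot at (200,137), cradles spanning (95..140,101) and (116..156,183), and the blue marker from (336,153) up to (352,0). That makes 16 pictures viewed, over the 14 allowed, so from here I measure numerically only.

```bash
python3 - <<'E'
from h import *
im,c=load("w14")
p=ray(c,[[140,100],[155,180],[95,102],[116,184]],.028);print("cr",p,p.mean(0))
H,S,V=cv2.split(cv2.cvtColor(im,cv2.COLOR_BGR2HSV)); m=(H>100)&(H<130)&(S>120);m[:,:310]=0;m[:,370:]=0;m[200:]=0
ys,xs=np.nonzero(m); print(xs.min(),xs.max(),ys.min(),ys.max())
cp=[[xs[ys==r].mean(),r] for r in range(ys.min()+2,ys.max()-2)]; w=ray(c,cp,.0075); k=np.polyfit(w[:,1],w[:,0],1); print("slope",k,np.degrees(np.arctan(k[0])))
e=ray(c,[[xs[ys>ys.max()-3].mean(),ys.max()+.5]],.004)[0]; 
# white barrel: bright strip rows 5..95
wp=[]
for r in range(5,95,5):
    row=V[r,325:370].astype(float); row=np.where((S[r,325:370]<35),row,0); wp.append([row.argmax()+325,r])
w2=ray(c,[[338.5,103],[351.5,3]],.0075);d=w2[1]-w2[0];print(w2,"yaw slope",np.degrees(np.arctan2(d[0],d[1])))
d=d/np.linalg.norm(d); mid=e[:2]+.069*d[:2]; print("end",e,"mid",mid)
a=np.degrees(np.arctan2(d[0],d[1])); go(mid[0],mid[1],.2,90-a)
cs=cam("top"); t=capture("top")[:,:,::-1]; cv2.imwrite("pics/t14.png",t)
g=t[140:165,140:215].astype(int)
H,S,V=cv2.split(cv2.cvtColor(t[140:165,140:215].copy(),cv2.COLOR_BGR2HSV)); med=np.median(V); print(med)
m=(V>med+15)|((H>100)&(H<130)&(S>100)); 
ys,xs=np.nonzero(m); 
q=cv2.morphologyEx(m.astype(np.uint8),cv2.MORPH_OPEN,np.ones((2,2))); n,l,st,ce=cv2.connectedComponentsWithStats(q)
for i in range(1,n):
  if st[i,4]>15:print(st[i],ce[i]+[140,140],ray(cs,[ce[i]+[140,140]],.0075))
E
```

```text
cr [[0.43830395 0.19510995 0.028     ]
 [0.44321945 0.12113974 0.028     ]
 [0.39619077 0.19382011 0.028     ]
 [0.40438564 0.11723389 0.028     ]] [0.42052495 0.15682592 0.028     ]
329 346 104 152
slope [0.10974728 0.59934751] 6.262991470934731
[[0.61869204 0.19194912 0.0075    ]
 [0.62917981 0.27913941 0.0075    ]] yaw slope 6.858922030145305
end [0.61615888 0.14407521 0.004     ] mid [0.62439921 0.21258139]
rot [-0.06  0.    6.93] shift cm [9.1  2.37 5.12]
82.0
[ 62   0  13  25 228] [208.52631579 148.77192982] [[0.63452533 0.13237417 0.0075    ]]
[  0  11  17  14 215] [147.41860465 158.06511628] [[0.60802575 0.28892389 0.0075    ]]
[ 35  12   9  13 103] [178.61165049 158.08737864] [[0.60920848 0.20871727 0.0075    ]]
```

Marker mid is (0.6245,0.2125), turned 6.5°. Before fetching it I'm measuring the yellow cradles from straight above, where there is no side parallax.

send_rows([
  [0, 0, 0, -1, -4, 0, 6],
  [0, 0, 0, -2.5, -8, 0, 6],
  [0, 0, 0, -4, -12, 0, 6],
  [0, 0, 0, -5, -16, 0, 6],
  [0, 0, 0, -5, -18.7, 0, 6],
  [0, 0, 0, -5, -18.7, 0, 6],
  [0, 0, 0, -5, -18.7, 0, 6],
  [0, 0, 0, -5, -18.7, 0, 6],
])

```text
time: 30.67
position: [0.4153, 0.0715, 0.2521]
tcp_rot: [0.707, 0.708, 0.001, 0.001]
wrist_force: [-0.9, -0.1, 0.3]
gripper_width: 0.652
finger_force: 0.0
```

```bash
python3 - <<'E'
from h import *
im,c=shot("w15"); print(get_state()["position"])
H,S,V=cv2.split(cv2.cvtColor(im,cv2.COLOR_BGR2HSV))
yel=((H>15)&(H<38)&(S>90)).astype(np.uint8); yel[232:]=0
n,l,st,ce=cv2.connectedComponentsWithStats(yel); k=1+st[1:,4].argmax(); print(st[k])
cn=max(cv2.findContours((l==k).astype(np.uint8),0,2)[0],key=cv2.contourArea); hull=np.zeros_like(yel); cv2.drawContours(hull,[cv2.convexHull(cn)],-1,1,-1)
m=(hull>0)&(S<70)&(V>100); n,l,st,ce=cv2.connectedComponentsWithStats(m.astype(np.uint8))
for i in range(1,n):
  if st[i,4]>40:
    x,y,w,h,a=st[i]; print(st[i],"L/R @.028",ray(c,[[x,y+h/2],[x+w,y+h/2]],.028)[:,:2].round(4).tolist(),"cen@.02",ray(c,[ce[i]],.02).round(4))
print(proj(c,[[.4114,.155,.02],[.4114-.0027,.195,.02],[.4114+.0027,.115,.02]]))
E
```

```text
[0.41569941 0.07141421 0.25180822]
[  284     0   156   183 23437]
[285  33  54  23 752] L/R @.028 [[0.3856, 0.1912], [0.4324, 0.1912]] cen@.02 [[0.4082 0.1938 0.02  ]]
[383  72  25  26 443] L/R @.028 [[0.4722, 0.1577], [0.4945, 0.1579]] cen@.02 [[0.4847 0.1593 0.02  ]]
[293 125  50  16 604] L/R @.028 [[0.3913, 0.1152], [0.4373, 0.1153]] cen@.02 [[0.4138 0.115  0.02  ]]
[391 171  27   9  99] L/R @.028 [[0.4837, 0.0755], [0.5096, 0.0756]] cen@.02 [[0.4955 0.0756 0.02  ]]
[318 176  27   7  93] L/R @.028 [[0.4143, 0.0716], [0.44, 0.0716]] cen@.02 [[0.429  0.0709 0.02  ]]
[[314.88180652  88.35641523]
 [311.76737769  41.45979822]
 [317.81804049 132.61669057]]
```

The cradles are centred at (0.4112,0.1545), turned +4°, which agrees with the spigot. Fetching the blue marker.

send_rows([
  [0, 0, 3, 2, 3, 0, 5],
  [0, 0, 6.5, 4.5, 6.5, 0, 5],
  [0, 0, 6.5, 6.8, 10, 0, 5],
  [0, 0, 6.5, 9, 13.5, 0, 5],
  [0, 0, 6.5, 11.5, 17, 0, 5],
  [0, 0, 6.5, 13.3, 19.7, 0, 5],
  [0, 0, 6.5, 14.1, 20.9, 2, 4.5],
  [0, 0, 6.5, 14.1, 20.9, 5, 4.5],
  [0, 0, 6.5, 14.1, 20.9, 7, 4.5],
  [0, 0, 6.5, 14.1, 20.9, 7, 4.5],
])

```text
time: 31.55
position: [0.6222, 0.2125, 0.1748]
tcp_rot: [0.745, 0.667, -0.004, -0.002]
wrist_force: [-0.4, -0.2, -0.9]
gripper_width: 0.487
finger_force: 0.0
```

send_rows([
  [0, 0, 0, 0, 0, 0, 4.5],
  [0, 0, 0, 0, 0, 0, 4.5],
])

```text
time: 31.72
position: [0.6247, 0.2126, 0.1823]
tcp_rot: [0.746, 0.666, 0.001, 0.001]
wrist_force: [-0.4, -0.5, 0.2]
gripper_width: 0.489
finger_force: 0.0
```

```bash
python3 - <<'E'
from h import *
im,c=shot("w16"); print(get_state()["position"])
go(.6245,.2125,.0685,83.5)
print(proj(c,[[.616,.144,.0075],[.6245,.2125,.0075],[.6325,.281,.0075]]))
H,S,V=cv2.split(cv2.cvtColor(im,cv2.COLOR_BGR2HSV))
for r in (60,90,120): 
    b=(V[r].astype(int)); print(r,[(x,int(b[x]),int(S[r,x])) for x in range(285,355,4)])
E
```

```text
[0.62474984 0.21253806 0.18301153]
rot [ 0.18 -0.06  0.05] shift cm [-0.02 -0.06 11.45]
[[318.19337537 269.96482147]
 [319.03992315 192.71147406]
 [319.3525333  104.93702154]]
60 [(285, 235, 33), (289, 235, 30), (293, 237, 30), (297, 237, 26), (301, 236, 27), (305, 237, 30), (309, 238, 27), (313, 239, 27), (317, 238, 27), (321, 238, 27), (325, 237, 28), (329, 235, 30), (333, 236, 33), (337, 236, 29), (341, 237, 31), (345, 235, 30), (349, 235, 33), (353, 235, 30)]
90 [(285, 238, 28), (289, 238, 29), (293, 237, 28), (297, 238, 26), (301, 238, 27), (305, 238, 26), (309, 238, 28), (313, 235, 30), (317, 235, 34), (321, 239, 28), (325, 238, 26), (329, 239, 27), (333, 237, 28), (337, 238, 27), (341, 236, 29), (345, 236, 31), (349, 236, 28), (353, 236, 31)]
120 [(285, 163, 47), (289, 137, 45), (293, 130, 43), (297, 166, 48), (301, 242, 30), (305, 132, 46), (309, 194, 50), (313, 233, 36), (317, 241, 20), (321, 237, 33), (325, 198, 50), (329, 129, 42), (333, 130, 43), (337, 128, 44), (341, 126, 43), (345, 130, 45), (349, 130, 47), (353, 128, 42)]
```

The marker is on the finger axis (column 318 versus 319). Descending and closing.

send_rows([
  [0, 0, 0, 0, 0, 3, 4.5],
  [0, 0, 0, 0, 0, 6, 4.5],
  [0, 0, 0, 0, 0, 9, 4.5],
  [0, 0, 0, 0, 0, 10.7, 4.5],
  [0, 0, 0, 0, 0, 11.4, 4.5],
  [0, 0, 0, 0, 0, 11.4, 4.5],
  [0, 0, 0, 0, 0, 11.4, 4.5],
])

```text
time: 32.35
position: [0.6249, 0.2125, 0.0691]
tcp_rot: [0.746, 0.666, 0.001, 0.001]
wrist_force: [0.8, -0.8, 0.6]
gripper_width: 0.489
finger_force: 0.0
```

send_rows([
  [0, 0, 0, 0, 0, 0, 0.8],
  [0, 0, 0, 0, 0, 0, 0.8],
  [0, 0, 0, 0, 0, 0, 0.8],
  [0, 0, 0, 0, 0, 0, 0.8],
  [0, 0, 0, 0, 0, 0, 0.8],
  [0, 0, 0, 0, 0, 0, 0.8],
  [0, 0, 0, 0, 0, 0, 0.8],
  [0, 0, 0, 0, 0, 0, 0.8],
])

```text
time: 33.02
position: [0.6238, 0.2123, 0.0675]
tcp_rot: [0.746, 0.666, 0.0, 0.0]
wrist_force: [0.2, -0.3, 3.3]
gripper_width: 0.153
finger_force: 30.0
```

send_rows([
  [0, 0, 0, 0, 0, -1, 0.8],
  [0, 0, 0, 0, 0, -4, 0.8],
  [0, 0, 0, 0, 0, -8, 0.8],
  [0, 0, 0, 0, 0, -12, 0.8],
  [0, 0, 0, 0, 0, -12, 0.8],
])

```text
time: 33.43
position: [0.627, 0.2132, 0.197]
tcp_rot: [0.746, 0.666, 0.007, 0.004]
wrist_force: [1.4, 0.4, 0.4]
gripper_width: 0.15
finger_force: 30.0
```

```bash
python3 - <<'E'
from h import *
s=get_state(); print(s["gripper_width"],s["finger_force"]); go(.4112,.1545,.1875,94)
im,c=shot("w17"); a=np.radians(83.5); d=np.array([np.cos(a),np.sin(a),0]); p=s["position"]-[0,0,.06]
H,S,V=cv2.split(cv2.cvtColor(im,cv2.COLOR_BGR2HSV))
e=proj(c,[p+d*.069])[0]; print("exp end px",e); print([(r,int(V[r,int(e[0])]),int(S[r,int(e[0])])) for r in range(max(0,int(e[1])-16),int(e[1])+20,3)])
E
```

```text
0.14988038838788886 29.99658912420273
rot [  0.86  -0.2  -10.44] shift cm [ -8.25 -20.8    0.61]
exp end px [317.9227866  104.45875238]
[(88, 239, 26), (91, 240, 26), (94, 238, 27), (97, 239, 26), (100, 238, 30), (103, 222, 44), (106, 222, 46), (109, 239, 29), (112, 238, 29), (115, 238, 29), (118, 239, 29), (121, 239, 30)]
```

send_rows([
  [0, 0, -2, -1, -2.5, 0, 0.8],
  [0, 0, -5, -2.3, -6, 0, 0.8],
  [0, 0, -8, -3.8, -9.5, 0, 0.8],
  [0, 0, -10.5, -5.2, -13, 0, 0.8],
  [0, 0, -10.5, -6.6, -16.5, 0, 0.8],
  [0, 0, -10.5, -7.8, -19.5, 0, 0.8],
  [0, 0, -10.5, -8.2, -20.6, 0, 0.8],
  [0, 0, -10.5, -8.2, -20.6, 3, 0.8],
  [0, 0, -10.5, -8.2, -20.6, 6, 0.8],
  [0, 0, -10.5, -8.2, -20.6, 7, 0.8],
])

```text
time: 34.32
position: [0.4075, 0.1535, 0.1143]
tcp_rot: [0.682, 0.732, -0.002, -0.001]
wrist_force: [-1.9, -0.6, 0.4]
gripper_width: 0.154
finger_force: 30.0
```

send_rows([
  [0, 0, 0, 0, 0, 0, 0.8],
  [0, 0, 0, 0, 0, 0, 0.8],
  [0, 0, 0, 0, 0, 0, 0.8],
])

```text
time: 34.57
position: [0.4102, 0.154, 0.1177]
tcp_rot: [0.682, 0.732, 0.0, 0.0]
wrist_force: [0.3, 0.5, 0.1]
gripper_width: 0.158
finger_force: 30.0
```

```bash
python3 - <<'E'
from h import *
print(get_state()["position"]);go(.4112,.1545,.0836,94)
E
```

```text
[0.41015379 0.15401941 0.11769217]
rot [0.04 0.   0.06] shift cm [0.04 0.11 3.41]
```

send_rows([
  [0, 0, 0, 0, 0.1, 1, 0.8],
  [0, 0, 0, 0, 0.1, 2, 0.8],
  [0, 0, 0, 0, 0.1, 2.9, 0.8],
  [0, 0, 0, 0, 0.1, 3.4, 0.8],
  [0, 0, 0, 0, 0.1, 3.4, 0.8],
  [0, 0, 0, 0, 0.1, 3.4, 0.8],
])

```text
time: 35.07
position: [0.411, 0.1541, 0.0833]
tcp_rot: [0.682, 0.732, 0.0, 0.0]
wrist_force: [0.5, 1.0, 0.1]
gripper_width: 0.15
finger_force: 30.0
```

send_rows([
  [0, 0, 0, 0, 0, 0, 2.8],
  [0, 0, 0, 0, 0, 0, 2.8],
  [0, 0, 0, 0, 0, 0, 2.8],
  [0, 0, 0, 0, 0, 0, 2.8],
  [0, 0, 0, 0, 0, -1, 2.8],
  [0, 0, 0, 0, 0, -3, 2.8],
  [0, 0, 0, 0, 0, -6, 2.8],
  [0, 0, 0, 0, 0, -10, 2.8],
  [0, 0, 0, 0, 0, -14, 2.8],
  [0, 0, 0, 0, 0, -18, 2.8],
])

```text
time: 35.9
position: [0.4102, 0.1539, 0.2651]
tcp_rot: [0.682, 0.732, -0.0, -0.0]
wrist_force: [1.5, 0.4, 0.1]
gripper_width: 0.305
finger_force: 0.0
```

send_rows([
  [0, 0, 0, -4, 0, 0, 2.8],
  [0, 0, 0, -8, 0, 0, 2.8],
  [0, 0, 0, -10, 0, 0, 2.8],
  [0, 0, 0, -10, 0, 0, 2.8],
  [0, 0, 0, -10, 0, 0, 2.8],
])

```text
time: 36.32
position: [0.4178, 0.0535, 0.2633]
tcp_rot: [0.683, 0.731, 0.0, -0.0]
wrist_force: [-0.5, 1.1, -0.2]
gripper_width: 0.305
finger_force: 0.0
```

```bash
python3 - <<'E'
from h import *
im,c=shot("w18"); print(get_state()["position"])
H,S,V=cv2.split(cv2.cvtColor(im,cv2.COLOR_BGR2HSV))
m=(H>100)&(H<130)&(S>120)&(V>30);m[232:]=0;blobs(m,c,.0236,60)
m=(S<70)&(V>120);a=np.radians(94);d=np.array([np.cos(a),np.sin(a),0]);n=np.array([-d[1],d[0],0])
P=np.array([.4112,.1545,.0236])
for t in (-.06,-.02,.0,.02,.05,.06,.066,.072): 
    row=proj(c,[P+d*t+n*s for s in (-.014,-.011,-.006,0,.006,.011,.014)]); print(t,row[3].round(),[tuple(int(v[int(y),int(x)]) for v in(H,S,V)) if 0<=y<400 else None for x,y in row])
E
```

```text
[0.41772823 0.05426377 0.26319481]
[313  95  14  49 674] px [319.5 118.6] world [0.4136 0.1096] rect [319.5 119. ] [48. 13.] 90.0 corners [[0.4061, 0.1309], [0.4182, 0.1317], [0.4215, 0.0869], [0.4089, 0.0861]]
-0.06 [320. 135.] [(19, 167, 142), (19, 156, 147), (113, 141, 65), (110, 159, 80), (111, 168, 114), (18, 160, 145), (27, 140, 241)]
-0.02 [320.  91.] [(20, 154, 147), (19, 157, 148), (17, 45, 219), (28, 18, 241), (19, 46, 173), (21, 159, 181), (26, 144, 239)]
0.0 [320.  69.] [(27, 139, 239), (26, 143, 238), (19, 44, 215), (27, 20, 239), (17, 45, 180), (19, 155, 150), (26, 144, 241)]
0.02 [320.  46.] [(26, 140, 240), (26, 143, 239), (21, 41, 217), (25, 20, 241), (17, 48, 181), (19, 152, 149), (26, 144, 239)]
0.05 [320.  10.] [(26, 145, 240), (26, 143, 239), (19, 45, 216), (23, 23, 240), (18, 47, 189), (20, 155, 151), (26, 143, 241)]
0.06 [320.  -2.] [None, None, None, None, None, None, None]
0.066 [320. -10.] [None, None, None, None, None, None, None]
0.072 [320. -17.] [None, None, None, None, None, None, None]
```

The blue marker lies true in the cradles (cap end where expected). Now a numeric check of the blue tray.

send_rows([
  [0, 0, 2, -4, 0, 0, 2.8],
  [0, 0, 4, -8, 0, 0, 2.8],
  [0, 0, 4, -12, 0, 0, 2.8],
  [0, 0, 4, -16, 0, 0, 2.8],
  [0, 0, 4, -20, 0, 0, 2.8],
  [0, 0, 4, -24, 0, 0, 2.8],
  [0, 0, 4, -28, 0, 0, 2.8],
  [0, 0, 4, -32, 0, 0, 2.8],
  [0, 0, 4, -36, 0, 0, 2.8],
  [0, 0, 4, -38, 0, 0, 2.8],
])

```text
time: 37.2
position: [0.4453, -0.3278, 0.2627]
tcp_rot: [0.707, 0.707, -0.0, 0.0]
wrist_force: [-0.4, 1.4, 0.0]
gripper_width: 0.305
finger_force: 0.0
```

send_rows([
  [0, 0, 0, 0, 0, -1, 2.8],
  [0, 0, 0, 0, 0, -2, 2.8],
  [0, 0, 0, 0, 0, -2, 2.8],
  [0, 0, 0, 0, 0, -2, 2.8],
])

```text
time: 37.53
position: [0.4454, -0.3232, 0.2842]
tcp_rot: [0.706, 0.708, 0.0, 0.001]
wrist_force: [-0.1, -0.0, 0.1]
gripper_width: 0.309
finger_force: 0.0
```

```bash
python3 - <<'E'
from h import *
im,c=shot("w19"); print(get_state()["position"])
H,S,V=cv2.split(cv2.cvtColor(im,cv2.COLOR_BGR2HSV))
m=(V<75)&(S<90);m[232:]=0
print("black");blobs(m,c,.0215,150)
m=(H>100)&(H<125)&(S>120);m[232:]=0;print("blue");blobs(m,c,.083,150)
for t in (-.07,-.06,0,.05,.06,.066,.072):
    P=np.array([.4108,-.2483,.0215])+t*np.array([.0515,.9987,0])
    r=proj(c,[P+[s,0,0] for s in(-.012,-.009,-.004,0,.004,.009,.012)]); print(t,r[3].round(),[tuple(int(v[int(y),int(x)]) for v in (S,V)) if 0<=y<400 else None for x,y in r])
E
```

```text
[ 0.44519873 -0.32312188  0.28372291]
black
[   0    0  118  232 2629] px [66.1 44.1] world [ 0.1944 -0.195 ] rect [ 94.3 106.3] [239.5  85. ] 60.5 corners [[0.1276, -0.1737], [0.2097, -0.1388], [0.3058, -0.343], [0.2166, -0.3918]]
[ 277   24   15  140 1507] px [284.5  92.5] world [ 0.4102 -0.2425] rect [284.5  93.5] [ 12.  139.2] 1.7 corners [[0.4, -0.3139], [0.4077, -0.1788], [0.4192, -0.1792], [0.4126, -0.3142]]
[341  31  33  44 398] px [350.7  57.1] world [ 0.4757 -0.2089] rect [353.4  56. ] [45.3 25.6] 70.3 corners [[0.4588, -0.1924], [0.482, -0.1845], [0.4982, -0.2236], [0.4745, -0.2319]]
[329 107  59  60 277] px [342.1 127.1] world [ 0.4686 -0.2766] rect [357.9 137.8] [55.1 59.5] 3.2 corners [[0.4552, -0.317], [0.458, -0.2561], [0.514, -0.2588], [0.5137, -0.32]]
blue
[  263     4   154   184 13640] px [336.3  86.1] world [ 0.459  -0.2395] rect [336.4  95.4] [152.6 181.6] 3.4 corners [[0.3882, -0.3204], [0.4027, -0.175], [0.5226, -0.1807], [0.5238, -0.3282]]
[ 263   63   17   68 1046] px [270.7  96.6] world [ 0.4046 -0.2479] rect [271.   96.5] [67. 16.] 90.0 corners [[0.3991, -0.2215], [0.4122, -0.2215], [0.4108, -0.2754], [0.3972, -0.2754]]
-0.07 [283. 167.] [(149, 181), (152, 183), (152, 178), (151, 183), (152, 181), (147, 186), (145, 186)]
-0.06 [284. 158.] [(147, 92), (172, 89), (29, 26), (28, 27), (34, 30), (139, 90), (143, 93)]
0 [285.  98.] [(137, 95), (148, 93), (40, 45), (15, 52), (13, 40), (147, 185), (146, 187)]
0.05 [287.  45.] [(154, 181), (155, 179), (15, 51), (20, 64), (30, 60), (147, 189), (146, 185)]
0.06 [287.  34.] [(152, 183), (150, 150), (25, 62), (37, 62), (25, 52), (154, 186), (153, 183)]
0.066 [287.  28.] [(156, 182), (155, 148), (19, 55), (30, 60), (36, 49), (151, 186), (150, 185)]
0.072 [288.  21.] [(152, 185), (153, 182), (153, 182), (149, 188), (157, 182), (148, 186), (152, 186)]
```

All five items check out and the arm is clear, so I'm handing in.

```bash
python3 -c "from cell import *; print(hand_in())"
```

```text
the job is handed in; nothing more can be done
None
```

Both kits are made up and handed in at about 38 s on the robot's clock: all five items are in their places, and the beaker and wash bottle were never touched; I viewed 16 pictures, two over the allowed 14, and checked both markers' final positions by numbers only.

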